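# Fit and clamp a tart mould on the bench press

## Robot

A 6-joint arm with a two-finger parallel gripper is mounted at the origin on the work surface. World frame = base frame: x ahead of the robot, y to its left, z up, the work surface at z = 0. Lengths are in m, angles in rad, forces in N, time in s.
With the tool pointing down it reaches from about 0.3 to 0.85 m from the base axis. Payload 4.2 kg.
Tool frame: the origin (TCP) lies at the very end of the fingers, on their centre line; the grasp point (between the pads) lies 19 mm behind it; x points along the fingers, y is the direction in which the jaws open and shut, and the axes are right-handed (so a half turn about x gives the same grasp; the last joint's range is limited). The gripper opens to 91 mm and grips with 3 to 60 N. Pads are 32 mm wide; open, the fingers measure 118 mm over their backs; the gripper's body (76 mm by 178 mm) begins 60 mm behind the grasp point.
Start: joints at [1.114, 0.32, 1.565, -0, 1.257, -0.02], TCP at [0.243, 0.521, 0.189] pointing down, gripper open.
Joint ranges: [-3.11, 3.11], [-0.84, 2.01], [0.21, 2.61], [-1.34, 4.49], [0.05, 2.63], [-2.56, 2.56]. Speed limits (rad/s): [2.57, 2.57, 3.14, 3.14, 3.14, 3.14].

## Interface

Orientations are given as a unit quaternion [x, y, z, w].
In Python, from workcell import robot, read_camera, camera_info, outline_of gives the robot as it stands.
- The arm moves only by the tool move_arm, never from a script. Its argument "steps" is a list of rows, each an object with "dr": the turn, a rotation vector about the tool's x, y, z in degrees, a list of three; "dp": the shift along the tool's x, y, z in m, a list of three; "gripper": the opening, from 0 (shut) to 1 (fully open). A call has 1 to 5 rows; each row shifts and turns the commanded pose from where the row before left it, along the tool's axes as they then stand; what a row does not reach is not made up. A row lasts 1/12 s, in which the tool goes at most 41.7 mm and 7.16 degrees, less where a joint would pass 70% of its speed; a pose out of reach is approached as far as the arm can. A call is refused whole if a number of a shift passes 0.0417 or a number of a turn 7.16, either way. A call with a gripper value outside its range is refused whole. The fingers move at their own pace and stop on an object; "grip_force" is the grip in N (left out, the last holds). Time passes only in rows, so rows that do not move let the fingers close. It gives the time, the measured TCP pose, the force and the opening at its end, in the units of the state.
- robot.state(): the state, without advancing time (a new reading comes with each control period).
- read_camera(name): name is "scene" or "top" or "wrist"; returns (picture, depth): 400x640x3 uint8, red, green, blue; 400x640 float32, m along the optical axis (not along the pixel's ray), 0 where there is no reading.
- camera_info(name): a dict with "camera_matrix" (3x3 intrinsics, pixels), "cam_to_world" (4x4, takes a point from camera to world coordinates); the wrist camera has in their place "tool_from_camera" (4x4, takes a point from camera to tool coordinates, whose origin is the TCP and whose axes are the tool frame's). Camera axes: x right, y down, z forward; pixel columns grow to the right and rows downward; lengths in m; the calibration is good to about 2 mm. A picture is of the moment at which its call begins: read the wrist's pose just before it. camera_info takes no time and is no camera call.
- robot.sign_off(): hands the job in, once; it reports no verdict.
Trained networks look in the newest picture that a camera, given by its name, has taken for a name from the list of things; names that differ only in an ending like _2 or _b are one class to them, and where a whole thing is asked for, a point or a joint stands for the part that bears it (a point fixed in the world has none). Each returns a list of dicts, best first, with "conf" (0 to 1); they miss things now and then, are a little off and sometimes report something else, mostly with a low value. They report only what shows in the picture. A call takes as long as a camera call. They do not tell look-alikes from the thing itself.
- outline_of(name, camera): "region" (400x640 bool, what is visible of it) and "box" ([centre column, centre row, width, height] in pixels, round what is visible of it).
The state is a dict: "t": time; "joint_positions": joint angles; "joint_velocities": joint speeds; "effort": joint torques, N m; "tcp_pos": TCP position; "orientation": TCP orientation; "ft_force": force on the tool from outside, world axes, zero at the start; "moment": the same for the moment, N m; "gripper_width": finger opening in m.
Only numpy, scipy, OpenCV 4.12 (cv2) and the standard library are available. Lean on these libraries where they do the work, as an engineer would, in place of code of your own. Each camera call takes 0.05 s, during which the arm holds its last target.

## Task

Fit the tart mould that has the two round cups on the tart press's pulled-out bed, lowering it without dropping it until its four corner lugs are fully down in the bed's sockets. Then take the T-handled key from its stand, engage its square tip fully in the recess of the clamp knob and turn the knob clockwise to its stop, so that the tongue lies over the mould's edge. Finally stand the key fully down in its stand again, and leave the mould with the square cups, the flour dredger and the oil bottle where they are.

Things in the scene. Friction and masses are not known exactly. Their poses are not given: they have to be found in the camera images.
- mould_round: Tart mould to fit: cast aluminium, 0.5 kg, 190 (x) x 110 (y) x 72 high (z). Origin: centre, at the feet of its lugs. Plate z 12 to 22; on it two ROUND cup rims, 72 diameter, to z 32, at x +-52. Square lugs under it, 14 wide, 12 long, feet tapered to 10 over 4 mm, at x +-82, y +-43. Same after a half turn. Starts on its lugs on the table, right of the press.
- mould_rib (a point): Top centre of the round-cup mould's lifting rib, between the cups, 72 above the mould's origin; axes as the mould. Rib to grip: 16 mm thick (x), 62 long (y), 50 high.
- mould_square: The other mould, to leave alone: same plate, lugs, rib, origin and axes, but two SQUARE cup rims 66 mm wide. The moulds lie about 0.2 m apart; which one is nearer the press varies.
- press: White tart press, fixed. Origin on the table under the middle of the bed's four sockets; x along the bed, y towards its column. Base 260 wide, y -125 to 475, bed on it 60 high, y -125 to 75. Head 230 wide, 270 to 380 mm above the table, from y 190 to the column (y 365 to 475, 200 wide); two stamps hang under it at y 285.
- bed_seat (a point): Middle of the press bed's four sockets, on its upper face, 60 mm above the table; axes as the press. Sockets: 17 mm square, 14 deep, at x +-82, y +-43. A seated mould's plate lies on the bed: its origin 12 mm under this point, its x along this x (either way round).
- recess (a point): Middle of the mouth of the square recess in the clamp knob, 94 mm above the table, at x 0, y -88 from bed_seat. Recess 15.8 mm square, 20 deep, sides along this point's x and y, which turn with the knob (along the bed at joint 0); the key fits at any quarter turn, with about 0.13 rad of turning play. Knob 49 mm diameter, top level with the mouth.
- clamp (a joint): Clamp knob: 0 open, grows clockwise seen from above, hard stop at 1.25 rad: locked, tongue pointing squarely at the mould. Starts at 0 to 0.15; 0.2 N m friction, stays where left. Its tongue, 18 wide, reaches 42 mm from the axis, 72 to 80 mm above the table: 2 mm over a seated mould's plate, 9 mm in from its edge; open it is clear of it, on the robot's side.
- key: T-handled key, 0.22 kg, 107 mm high. Origin: middle of the tip's end face, z up the shank. Shank steel, 14 mm square, sides along x and y, tip tapered to 10 over 4 mm. Black flat-sided bar on top: 100 long (x), 16 thick (y), 85 to 107 mm above the tip. Starts upright in its stand, turned any way.
- stand_hole (a point): Middle of the mouth of the key stand's round hole, 52 mm above the table; 22.6 mm wide, 42 deep (the tip rests 10 mm above the table). Black block 44 mm square on a 90 mm steel foot, fixed. Stand, dredger and oil bottle are in a row on the far side of the moulds, about 0.15 m apart; which is where varies.
- dredger: Flour dredger, bare aluminium, domed top, 72 mm diameter, 122 high; a bystander. Origin: centre of its underside.
- bottle: Oil bottle, bare steel, 66 mm diameter to 125 high, then a narrow neck and spout, 28 mm wide at most, to 232 high; a bystander. Origin: centre of its underside.
Mind the look-alikes: they are no part of the job. What is shaped like the part that bears stand_hole but green or turquoise is not meant.

How it is judged:
By the outcome, as a careful person would: the job done as asked, in the order asked, and still so for the second after the job is handed in, with the robot touching nothing.
It also fails if it takes over 72 s, if anything falls off the work surface, if the arm or the gripper's body presses on something with over 40 N, if the wrist force passes 120 N, or if a joint passes its speed limit or range.

## Working session

There is one attempt and no reset: what is moved stays moved. The work goes in short steps, Python scripts to look and compute and a tool call to move; the robot and the scene stay as the last step left them, time stands still between calls to the robot, and variables do not carry over. Pictures are saved under pics/ and viewed, and the job is handed in when it is done.

Besides the shell and the picture viewer there is one more tool, called after ">>>" by a JSON object that holds its "method" and its "body". move_arm: Moves the arm, as the interface text tells. Its arguments: {"type":"object","properties":{"steps":{"type":"array"},"grip_force":{"type":"number"}},"required":["steps"]}

```bash
ls; mkdir -p pics; cat > h.py <<'E'
import numpy as np, cv2
from workcell import robot, read_camera, camera_info, outline_of
from scipy.spatial.transform import Rotation as R
def cloud(name,d,st=None):
    ci=camera_info(name);K=np.array(ci["camera_matrix"])
    v,u=np.mgrid[0:400,0:640]
    P=np.stack([(u-K[0,2])/K[0,0]*d,(v-K[1,2])/K[1,1]*d,d],-1)
    if name=="wrist":
        T=np.eye(4);T[:3,:3]=R.from_quat(st["orientation"]).as_matrix();T[:3,3]=st["tcp_pos"];T=T@np.array(ci["tool_from_camera"])
    else: T=np.array(ci["cam_to_world"])
    return P@T[:3,:3].T+T[:3,3]
def save(n,p): cv2.imwrite("pics/"+n,p[:,:,::-1])
E
python3 - <<'E'
from h import *
s=robot.state();print(s)
for n in ["scene","top"]:
    p,d=read_camera(n);save(n+"0.png",p);np.save(n+"_d.npy",d);np.save(n+"_p.npy",p)
    for k in ["mould_round","mould_square","press","clamp","key","stand_hole","dredger","bottle"]:
        for o in outline_of(k,n)[:3]:
            C=cloud(n,d)[o["region"]&(d>0)]
            print(n,k,round(o["conf"],2),np.round(o["box"]),np.round(np.median(C,0),3) if len(C) else None)
    print(robot.state()["t"])
E
```

```text
pics
{'t': 0.0, 'joint_positions': array([ 1.11398171e+00,  3.20277672e-01,  1.56568048e+00, -1.37885686e-05,
        1.25740043e+00, -2.00262924e-02]), 'joint_velocities': array([-0.00170596, -0.00072086, -0.00112253, -0.00214372, -0.00179986,
       -0.00058782]), 'effort': array([ 1.85939452e-04, -4.12459946e+01, -2.31971776e+01,  7.27123604e-02,
        4.57682158e-02, -1.52357202e-04]), 'tcp_pos': array([0.24301526, 0.52050926, 0.18802794]), 'orientation': array([ 0.15259401,  0.69045362, -0.15380957,  0.69016773]), 'ft_force': array([ 0.41876222, -0.09071735,  0.22948855]), 'moment': array([-0.0121078 , -0.01595331, -0.01006479]), 'gripper_width': 0.09101045662309641}
scene mould_round 0.8 [316. 161.  71.  46.] [ 0.446 -0.315  0.022]
scene mould_square 0.94 [352. 199.  64.  59.] [ 0.466 -0.122  0.023]
scene press 0.97 [490. 307. 300. 184.] [0.584 0.397 0.372]
scene clamp 0.54 [386. 234.  23.  18.] [0.507 0.055 0.092]
scene key 0.51 [284. 199.  35.  21.] [ 0.656 -0.215  0.111]
scene stand_hole 0.92 [320. 309.  44.  43.] [0.776 0.074 0.009]
scene stand_hole 0.71 [290. 132.  32.  
[... 208 characters left out ...]
35   0.085]
scene bottle 0.75 [302. 237.  26.  56.] [ 0.71  -0.065  0.125]
0.45
top mould_round 0.74 [135. 213. 266. 135.] [0.543 0.355 0.322]
top mould_round 0.71 [376. 256.  40.  70.] [ 0.44  -0.325  0.023]
top mould_square 0.97 [310. 254.  48.  64.] [ 0.459 -0.132  0.024]
top press 0.81 [136. 214. 263. 136.] [0.543 0.355 0.329]
top clamp 0.71 [250. 241.  15.  23.] [0.505 0.053 0.092]
top key 0.59 [341. 188.  26.  26.] [ 0.657 -0.223  0.116]
top stand_hole 0.94 [431. 262.  30.  33.] [ 0.415 -0.501  0.01 ]
top stand_hole 0.69 [249. 155.  34.  34.] [0.764 0.06  0.011]
top dredger 0.97 [390. 202.  27.  28.] [ 0.597 -0.363  0.115]
top bottle 0.8 [292. 172.  23.  23.] [ 0.688 -0.085  0.138]
0.9
```

View pictures.

View pics/scene0.png

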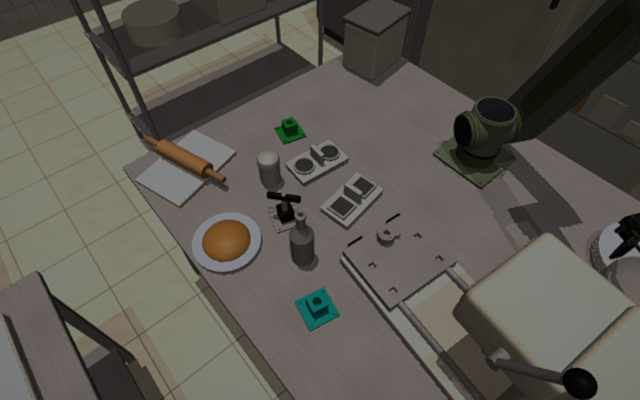

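View pics/top0.png

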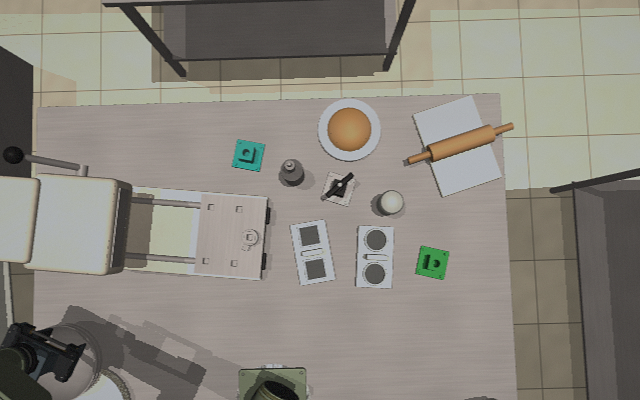

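```bash
python3 - <<'E'
from h import *
for n in ["scene","top"]:
    d=np.load(n+"_d.npy");C=cloud(n,d)
    def rect(lab,box,z0,z1):
        x0,x1,y0,y1=box
        m=(C[...,0]>x0)&(C[...,0]<x1)&(C[...,1]>y0)&(C[...,1]<y1)&(C[...,2]>z0)&(C[...,2]<z1)&(d>0)
        P=C[m]
        r=cv2.minAreaRect((P[:,:2]*1000).astype(np.float32))
        print(n,lab,len(P),np.round(r[0],1),np.round(r[1],1),round(r[2],2),"zmed",np.median(P[:,2]).round(4),"mean",P[:,:2].mean(0).round(4))
    rect("round plate",(.3,.6,-.42,-.23),.012,.034)
    rect("round rib",(.3,.6,-.42,-.23),.06,.09)
    rect("round all",(.3,.6,-.42,-.23),.012,.08)
    rect("sq all",(.3,.6,-.23,-.05),.012,.08)
    rect("sq rib",(.3,.6,-.23,-.05),.06,.09)
    rect("bed",(.3,.75,-.03,.25),.05,.07)
    rect("knob",(.4,.6,0,.12),.085,.11)
    rect("keybar",(.57,.75,-.32,-.15),.095,.14)
    rect("stand block",(.57,.75,-.32,-.15),.04,.06)
    rect("stand foot",(.57,.75,-.3,-.13),.004,.02)
    rect("stand foot",(.57,.75,-.3,-.13),-.02,.06)
    rect("bottle",(.6,.8,-.14,0),.1,.3)
    rect("dredger",(.5,.7,-.45,-.3),.05,.3)
    print(camera_info(n)["cam_to_world"][:3,3] if hasattr(camera_info(n)["cam_to_world"],'shape') else camera_info(n)["cam_to_world"])
print(camera_info("wrist"))
print(R.from_quat(robot.state()["orientation"]).as_matrix().round(3))
p=np.load("top_p.npy");save("topz.png",cv2.resize(p[140:300,180:400],None,fx=3.6,fy=3.6,interpolation=cv2.INTER_CUBIC))
E
```

```text
scene round plate 1309 [ 470.2 -326.7] [113.9 258.8] 86.11 zmed 0.0217 mean [ 0.4474 -0.3176]
scene round rib 120 [ 514.8 -328.6] [ 63.7 170.5] 86.78 zmed 0.0697 mean [ 0.4784 -0.326 ]
scene round all 1536 [ 470.5 -326.7] [113.9 259.4] 86.11 zmed 0.0225 mean [ 0.4516 -0.3187]
scene sq all 1760 [ 456.  -130.9] [194.5 111.5] 8.28 zmed 0.0227 mean [ 0.4646 -0.125 ]
scene sq rib 118 [ 456.6 -130.8] [17.5 61.6] 7.24 zmed 0.0698 mean [ 0.4582 -0.129 ]
scene bed 5780 [574.  123.9] [256.7 361.9] 85.5 zmed 0.0594 mean [0.5234 0.124 ]
scene knob 210 [508.1  52.7] [47.5 46.8] 2.57 zmed 0.0928 mean [0.5083 0.0534]
scene keybar 270 [ 652.7 -217.7] [18.3 99.5] 37.57 zmed 0.114 mean [ 0.6544 -0.2153]
scene stand block 179 [ 652.5 -218.1] [48.1 44.5] 71.46 zmed 0.0505 mean [ 0.6559 -0.2128]
scene stand foot 415 [ 662.5 -214.3] [157.4 177.1] 88.99 zmed 0.008 mean [ 0.6775 -0.2223]
scene stand foot 2015 [ 660. -215.] [169.7 179.9] 89.99 zmed 0.0005 mean [ 0.6742 -0.2117]
scene bottle 655 [703.5 -74.2] [53.  63.9] 54.63 zmed 0.1426 mean [ 0.7067 -0.0689]
scene dredger 545 [ 599.8 -365.7] [67.6 67.4] 41
[... 1130 characters left out ...]
] [68.4 69.2] 42.27 zmed 0.1157 mean [ 0.5979 -0.3665]
[ 0.49379765 -0.16514593  1.42106991]
{'camera_matrix': array([[350.64888592,   0.        , 320.01516945],
       [  0.        , 350.64888592, 202.55519117],
       [  0.        ,   0.        ,   1.        ]]), 'tool_from_camera': array([[ 3.70643836e-05, -2.55297802e-01,  9.66862468e-01,
        -1.95866734e-01],
       [ 9.99999979e-01, -1.86000652e-04, -8.74477428e-05,
         3.07391952e-04],
       [ 2.02162266e-04,  9.66862450e-01,  2.55297789e-01,
        -7.16935895e-02],
       [ 0.00000000e+00,  0.00000000e+00,  0.00000000e+00,
         1.00000000e+00]])}
[[ 0.     0.423  0.906]
 [ 0.     0.906 -0.423]
 [-1.     0.    -0.   ]]
```

View pics/topz.png

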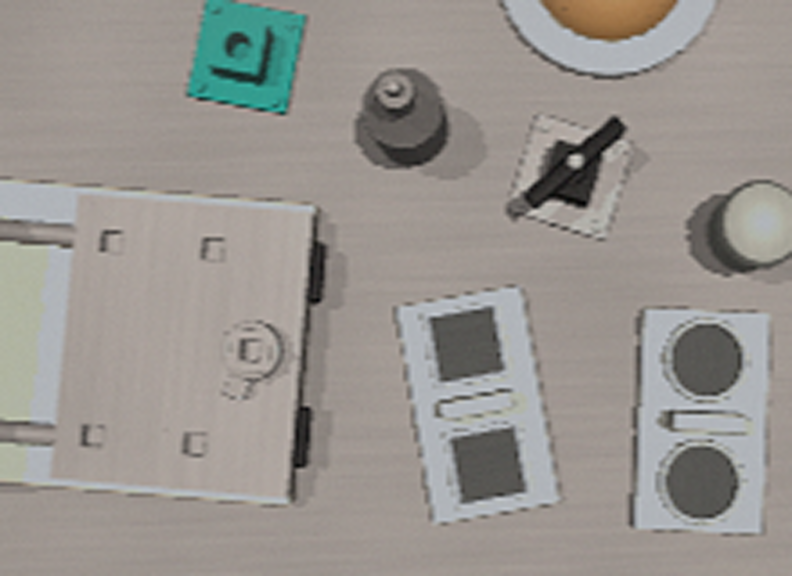

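```bash
cat >> h.py <<'E'
def cur(st=None):
    s=st or robot.state();M=R.from_quat(s["orientation"]).as_matrix()
    return np.array(s["tcp_pos"]),np.degrees(np.arctan2(M[1,1],M[0,1])),M
def plan(p0,yaw0,p1,yaw1,vmax=.04,n=None,digits=4):
    """down-pointing tool; rows of dr x & dp"""
    p0,p1=np.array(p0,float),np.array(p1,float)
    dist=np.linalg.norm(p1-p0); k=n or int(max(np.ceil(dist/vmax),np.ceil(abs(yaw1-yaw0)/7.0),1))
    p=p0.copy();y=yaw0;out=[]
    for i in range(1,k+1):
        t=p0+(p1-p0)*i/k;ty=yaw0+(yaw1-yaw0)*i/k
        c,s=np.cos(np.radians(y)),np.sin(np.radians(y))
        w=t-p
        dp=np.round([-w[2],c*w[0]+s*w[1],s*w[0]-c*w[1]],digits)
        dr=round(-(ty-y),2)
        p=p+np.array([c*dp[1]+s*dp[2],s*dp[1]-c*dp[2],-dp[0]]);y=y-dr
        out.append((dp.tolist(),dr))
    for i,o in enumerate(out):print(i+1,o)
    print("end",p.round(4),round(y,2));return p,y
E
python3 - <<'E'
from h import *
p,y,M=cur();print(p,y)
p,y=plan(p,y,(.30,.27,.19),45)
plan(p,y,(.51,.08,.20),-4.5)
E
```

```text
[0.24324159 0.52104174 0.18889626] 64.973974021923
1 ([-0.0002, -0.0291, 0.0225], np.float64(2.85))
2 ([-0.0001, -0.0279, 0.024], np.float64(2.86))
3 ([-0.0002, -0.0267, 0.0252], np.float64(2.85))
4 ([-0.0001, -0.0253, 0.0266], np.float64(2.85))
5 ([-0.0002, -0.0241, 0.0279], np.float64(2.86))
6 ([-0.0001, -0.0226, 0.029], np.float64(2.85))
7 ([-0.0002, -0.0212, 0.03], np.float64(2.85))
end [0.2999 0.27   0.19  ] 45.0
1 ([-0.0013, 0.0018, 0.0354], np.float64(6.19))
2 ([-0.0012, 0.0055, 0.0349], np.float64(6.19))
3 ([-0.0013, 0.0094, 0.0342], np.float64(6.18))
4 ([-0.0012, 0.0129, 0.0329], np.float64(6.19))
5 ([-0.0013, 0.0164, 0.0314], np.float64(6.19))
6 ([-0.0012, 0.0197, 0.0294], np.float64(6.19))
7 ([-0.0013, 0.0228, 0.0271], np.float64(6.19))
8 ([-0.0012, 0.0255, 0.0246], np.float64(6.18))
end [0.51 0.08 0.2 ] -4.5
```

>>> {"method": "move_arm", "body": {"steps": [{"dr":[2.9,0,0],"dp":[0,-0.029,0.0225],"gripper":1},{"dr":[2.9,0,0],"dp":[0,-0.028,0.024],"gripper":1},{"dr":[2.9,0,0],"dp":[0,-0.0265,0.025],"gripper":1},{"dr":[2.9,0,0],"dp":[0,-0.025,0.0265],"gripper":1},{"dr":[2.9,0,0],"dp":[0,-0.024,0.028],"gripper":1}]}}

```text
t: 1.32
tcp_pos: [0.2837, 0.3407, 0.1889]
orientation: [0.24, 0.665, -0.24, 0.665]
ft_force: [0.7, 0.7, -1.0]
gripper_width: 0.0909
```

>>> {"method": "move_arm", "body": {"steps": [{"dr":[2.9,0,0],"dp":[0,-0.0225,0.029],"gripper":1},{"dr":[2.9,0,0],"dp":[0,-0.021,0.03],"gripper":1},{"dr":[6.2,0,0],"dp":[-0.001,0.002,0.0355],"gripper":1},{"dr":[6.2,0,0],"dp":[-0.001,0.0055,0.035],"gripper":1},{"dr":[6.2,0,0],"dp":[-0.001,0.0095,0.034],"gripper":1}]}}

```text
t: 1.73
tcp_pos: [0.379, 0.1977, 0.1924]
orientation: [0.376, 0.599, -0.375, 0.599]
ft_force: [-0.6, 0.9, 0.3]
gripper_width: 0.0913
```

>>> {"method": "move_arm", "body": {"steps": [{"dr":[6.2,0,0],"dp":[-0.001,0.013,0.033],"gripper":1},{"dr":[6.2,0,0],"dp":[-0.001,0.0165,0.0315],"gripper":1},{"dr":[6.2,0,0],"dp":[-0.001,0.02,0.0295],"gripper":1},{"dr":[6.2,0,0],"dp":[-0.001,0.023,0.027],"gripper":1},{"dr":[6.2,0,0],"dp":[-0.001,0.0255,0.0245],"gripper":1}]}}

```text
t: 2.15
tcp_pos: [0.5107, 0.0781, 0.1971]
orientation: [0.523, 0.476, -0.522, 0.477]
ft_force: [0.9, 0.6, 0.5]
gripper_width: 0.0914
```

```bash
python3 - <<'E'
from h import *
read_camera("wrist");read_camera("wrist")
s=robot.state();p,d=read_camera("wrist");save("w1.png",p);np.savez("w1.npz",p=p,d=d,q=s["orientation"],t=s["tcp_pos"])
print(s["tcp_pos"],s["orientation"],s["joint_velocities"].round(4))
E
```

```text
[0.51306488 0.0765525  0.1967023 ] [ 0.52283997  0.47563569 -0.52206627  0.47734251] [ 0.0572 -0.0381  0.0647  0.0506  0.0389 -0.0405]
```

View pics/w1.png

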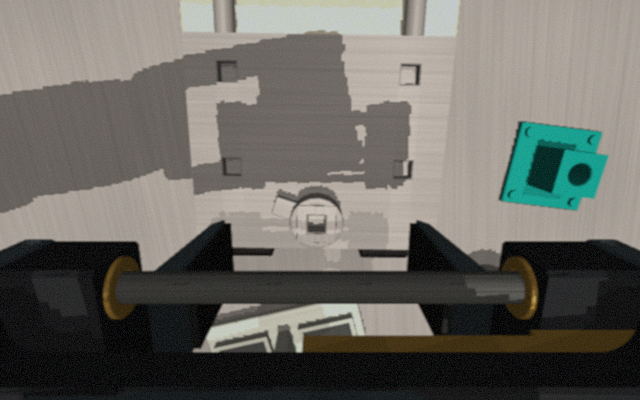

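```bash
cat >> h.py <<'E'
def rays(name,st=None):
    C=cloud(name,np.ones((400,640)),st)
    ci=camera_info(name)
    if name=="wrist":
        T=np.eye(4);T[:3,:3]=R.from_quat(st["orientation"]).as_matrix();T[:3,3]=st["tcp_pos"];T=T@np.array(ci["tool_from_camera"])
    else: T=np.array(ci["cam_to_world"])
    o=T[:3,3];return o,C-o
def onplane(name,z,st=None):
    o,r=rays(name,st);k=(z-o[2])/r[...,2];return (o+r*k[...,None])
def load(f):
    z=np.load(f);return z["p"],z["d"],{"orientation":z["q"],"tcp_pos":z["t"]}
def snap(f):
    s=robot.state();p,d=read_camera("wrist");save(f+".png",p);np.savez(f+".npz",p=p,d=d,q=s["orientation"],t=s["tcp_pos"]);return p,d,s
E
python3 - <<'E'
from h import *
p,d,st=load("w1.npz");C=cloud("wrist",d,st);
for nm,(u,v) in dict(a=(320,120),b=(230,120),c=(410,120),e=(280,180),knob=(317,205)).items(): print(nm,C[v-2:v+3,u-2:u+3].reshape(-1,3).mean(0).round(4))
Q=onplane("wrist",.06,st)
cs=[]
for (u,v) in [(227,71),(410,75),(232,167),(403,169)]:
    m=np.zeros((400,640),bool);m[v-18:v+19,u-18:u+19]=1
    zs=np.median(C[m][:,2]); mm=m&(d>0)&(C[...,2]<zs-.003)
    r=cv2.minAreaRect((Q[mm][:,:2]*1000).astype(np.float32));cs.append(np.array(r[0]))
    print(mm.sum(),zs.round(4),Q[mm][:,:2].mean(0).round(4),np.round(r[0],1),np.round(r[1],1),round(r[2],1))
cs=np.array(cs);M=np.array([[-82,43],[82,43],[-82,-43],[82,-43]])
c=cs.mean(0);H=M.T@(cs-c);a=np.arctan2(H[0,1]-H[1,0],H[0,0]+H[1,1]);print("seat",c,np.degrees(a),"scale",np.linalg.norm(cs-c)/np.linalg.norm(M))
Rm=np.array([[np.cos(a),-np.sin(a)],[np.sin(a),np.cos(a)]]);print("recess pred",c+Rm@[0,-88])
Q=onplane("wrist",.094,st)
m=np.zeros((400,640),bool);m[208:240,300:334]=1
mm=m&(d>0)&(C[...,2]<.086)
for (v0,v1,u0,u1) in [(205,240,295,340)]:
  import sys
  print((C[v0:v1:2,u0:u1:3,2]*1000).astype(int))
E
```

```text
a [0.5194 0.1392 0.06  ]
b [0.4367 0.1469 0.0598]
c [0.6022 0.1316 0.0599]
e [0.4775 0.0891 0.073 ]
knob [0.51   0.0675 0.0933]
361 0.0594 [0.4411 0.1888] [441.  188.7] [16.  16.3] 84.7
364 0.0596 [0.6031 0.1713] [603.  171.3] [16.  16.5] 84.7
291 0.0596 [0.432  0.1043] [431.8 103.9] [16.3 16.2] 84.7
289 0.0597 [0.5939 0.0864] [594.   86.4] [15.5 16.5] 84.7
seat [517.47717285 137.57009125] -6.146782739421894 scale 0.9936539338217331
recess pred [508.05449141  50.07601674]
[[80 92 93 92 93 92 91 92 92 94 93 92 94 93 88]
 [90 94 93 94 94 94 93 93 94 94 94 94 94 94 93]
 [94 93 94 94 92 94 94 93 94 93 94 94 93 93 93]
 [93 93 93 93 93 95 94 93 93 92 94 94 94 92 94]
 [95 94 94 93 94 92 94 95 93 93 94 93 94 93 93]
 [93 94 93 94 92 75 73 93 92 92 92 93 94 93 93]
 [92 94 94 93 92 73 74 73 74 74 73 95 93 92 92]
 [92 95 93 94 92 73 73 73 72 73 73 93 93 93 92]
 [94 95 94 94 92 74 74 73 73 74 75 94 93 95 93]
 [93 93 94 93 94 73 74 74 74 74 76 94 93 93 93]
 [93 94 93 93 92 74 72 74 74 72 81 93 92 94 93]
 [94 94 94 93 92 79 79 79 79 79 81 94 92 93 93]
 [93 93 94 94 92 86 86 84 84 84 84 93 94 94 92]
 [92 93 93 93 92 91 90 89 89 91 89 94 93 93 94]
 [94 93 95 93 94 93 93 93 92 93 93 93 93 94 93]
 [93 94 93 93 93 94 93 93 93 93 93 94 96 93 93]
 [91 94 93 93 93 93 94 94 92 94 94 94 95 92 94]
 [58 92 95 94 94 94 93 93 94 93 94 94 93 92 93]]
```

```bash
cat > bed.py <<'E'
from h import *
def bed(p,d,st,guess=None):
    C=cloud("wrist",d,st)
    Q=onplane("wrist",.06,st);cs=[]
    g=np.array(guess) if guess is not None else np.array([[.441,.1888],[.603,.1713],[.432,.104],[.594,.0864]])
    for x,y in g:
        m=(abs(Q[...,0]-x)<.014)&(abs(Q[...,1]-y)<.014)&(d>0)
        zs=np.percentile(C[m][:,2],85); mm=m&(C[...,2]<zs-.003)
        r=cv2.minAreaRect((Q[mm][:,:2]*1000).astype(np.float32));cs.append(np.array(r[0]))
        print(mm.sum(),zs.round(4),np.round(r[0],1),np.round(r[1],1),round(r[2],1))
    cs=np.array(cs);M=np.array([[-82,43],[82,43],[-82,-43],[82,-43]])
    c=cs.mean(0);H=M.T@(cs-c);a=np.arctan2(H[0,1]-H[1,0],H[0,0]+H[1,1]);print("seat",c.round(2),np.degrees(a).round(2),"scale",np.linalg.norm(cs-c)/np.linalg.norm(M))
    Rm=np.array([[np.cos(a),-np.sin(a)],[np.sin(a),np.cos(a)]]);print("recess pred",(c+Rm@[0,-88]).round(2))
    Q=onplane("wrist",.094,st)
    m=(np.hypot(Q[...,0]-.508,Q[...,1]-.0505)<.016)&(d>0)
    mm=m&(C[...,2]<.088)
    r=cv2.minAreaRect((Q[mm][:,:2]*1000).astype(np.float32));print("recess",mm.sum(),np.round(r[0],1),np.round(r[1],1),round(r[2],1))
    mk=(np.hypot(Q[...,0]-.508,Q[...,1]-.0505)<.04)&(d>0)&(C[...,2]>.088)&(C[...,2]<.1)
    (x,y),rr=cv2.minEnclosingCircle((Q[mk][:,:2]*1000).astype(np.float32));print("knob",x,y,rr)
if __name__=="__main__":
    bed(*load("w1.npz"))
    for i in range(2):
        p,d,s=snap("w2");bed(p,d,s);print(s["tcp_pos"],cur(s)[1],s["joint_velocities"].round(3))
E
python3 bed.py; python3 - <<'E'
from h import *
for n in ["top","scene"]:
    d=np.load(n+"_d.npy");C=cloud(n,d);Q=onplane(n,.06)
    cs=[]
    for x,y in [[.441,.1888],[.603,.1713],[.432,.104],[.594,.0864]]:
        m=(abs(Q[...,0]-x)<.016)&(abs(Q[...,1]-y)<.016)&(d>0)
        mm=m&(C[...,2]<np.percentile(C[m][:,2],80)-.003);cs.append(Q[mm][:,:2].mean(0)*1000);print(n,mm.sum(),cs[-1].round(1))
    cs=np.array(cs);print(cs.mean(0),np.degrees(np.arctan2(*(cs[1]-cs[0]+cs[3]-cs[2])[::-1])))
E
```

```text
370 0.0604 [441.  189.1] [16.8 16.7] 84.7
371 0.0605 [603.2 171.2] [16.  16.9] 84.7
301 0.0604 [431.6 103.9] [16.3 16.6] 84.7
292 0.0605 [594.1  86.4] [15.5 16.6] 84.7
seat [517.49 137.67] -6.22 scale 0.9954087606926458
recess pred [507.95  50.19]
recess 265 [508.1  51.6] [14.1 15.3] 84.7
knob 508.12841796875 51.332698822021484 24.50556755065918
371 0.0604 [439.2 189.3] [16.  20.4] 84.9
372 0.0605 [603.5 171.5] [16.9 17.1] 83.4
300 0.0605 [431.6 101.7] [21.3 16.5] 84.6
291 0.0605 [593.4  86.3] [15.5 17.6] 84.9
seat [516.94 137.21] -5.83 scale 1.0014844333323492
recess pred [508.01  49.66]
recess 270 [508.1  51.2] [14.1 15.3] 84.9
knob 508.22314453125 51.35051345825195 24.620649337768555
[0.51075918 0.07814077 0.19650158] -5.0851243262078825 [ 0.046 -0.031  0.046  0.017  0.015 -0.008]
371 0.0605 [441.2 189.1] [16.  16.7] 85.0
368 0.0605 [603.4 171.5] [16.1 16.8] 85.0
306 0.0605 [431.8 103.9] [16.4 16.5] 85.0
290 0.0605 [594.1  86.4] [15.5 16.4] 85.0
seat [517.63 137.72] -6.19 scale 0.9951500799686184
recess pred [508.15  50.24]
recess 256 [508.4  51.2] [14.1 15.2] 84.7
knob 507.81536865234375 51.37451171875 24.710779190063477
[0.50944403 0.07914599 0.19647497] -4.975822075320859 [ 0.032 -0.023  0.026  0.003  0.002 -0.001]
top 67 [440.3 189.4]
top 57 [603.5 172.8]
top 48 [433.8 106. ]
top 59 [595.4  87.4]
[518.23431053 138.87475813] -6.178395600708056
scene 45 [441.1 190.7]
scene 57 [602.7 172.6]
scene 38 [432.2 105. ]
scene 50 [595.4  86.1]
[517.86739297 138.61226813] -6.4855607416432415
```

```bash
python3 - <<'E'
from h import *
p,d,st=load("w2.npz");C=cloud("wrist",d,st)
k=np.array([.5083,.0508]);r=np.hypot(C[...,0]-k[0],C[...,1]-k[1])
m=(r>.027)&(r<.046)&(C[...,2]>.072)&(C[...,2]<.086)
P=C[m]-np.r_[k,0];print(m.sum(),P.mean(0),np.degrees(np.arctan2(P[:,1].mean(),P[:,0].mean())),"rmax",r[m].max())
rc=cv2.minAreaRect((P[:,:2]*1000).astype(np.float32));print(rc)
Q=onplane("wrist",.094,st)
# recess angle from picture edges
save("w2z.png",cv2.resize(p[180:260,260:370],None,fx=6,fy=6,interpolation=cv2.INTER_CUBIC))
s=robot.state();print(cur(s)[:2])
pp,y=plan(cur(s)[0],cur(s)[1],(.45,-.27,.20),-4)
E
```

```text
333 [-0.03078297  0.01483863  0.07959065] 154.2640684749065 rmax 0.04234459908776423
((-30.96649169921875, 14.060628890991211), (18.149412155151367, 15.94591236114502), 64.29607391357422)
(array([0.5087762 , 0.07978434, 0.19656071]), np.float64(-4.89896323324698))
1 ([-0.0004, -0.0032, 0.0393], np.float64(-0.1))
2 ([-0.0004, -0.0032, 0.0393], np.float64(-0.1))
3 ([-0.0003, -0.0034, 0.0392], np.float64(-0.1))
4 ([-0.0004, -0.0034, 0.0393], np.float64(-0.1))
5 ([-0.0004, -0.0034, 0.0392], np.float64(-0.1))
6 ([-0.0004, -0.0036, 0.0393], np.float64(-0.1))
7 ([-0.0004, -0.0036, 0.0392], np.float64(-0.1))
8 ([-0.0004, -0.0036, 0.0393], np.float64(-0.1))
9 ([-0.0003, -0.0038, 0.0392], np.float64(-0.1))
end [ 0.45 -0.27  0.2 ] -4.0
```

View pics/w2z.png

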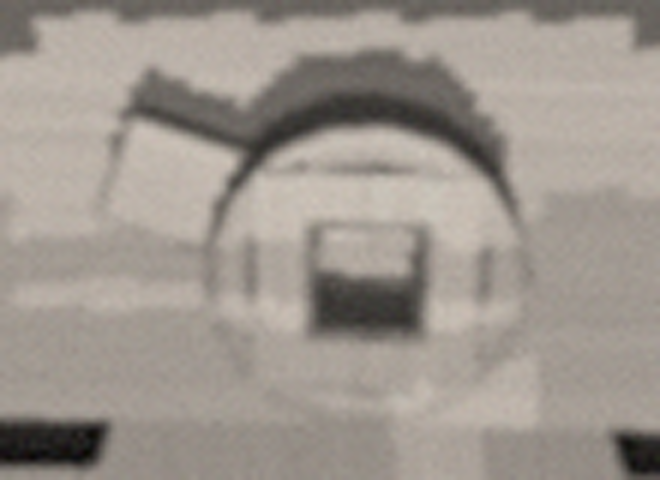

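>>> {"method": "move_arm", "body": {"steps": [{"dr":[0,0,0],"dp":[0.003,-0.0024,0.0385],"gripper":1},{"dr":[0,0,0],"dp":[0.003,-0.0024,0.0385],"gripper":1},{"dr":[0,0,0],"dp":[0.003,-0.0024,0.0385],"gripper":1},{"dr":[0,0,0],"dp":[0.003,-0.0024,0.0385],"gripper":1},{"dr":[0,0,0],"dp":[0.003,-0.0024,0.0385],"gripper":1}]}}

```text
t: 2.82
tcp_pos: [0.4798, -0.111, 0.182]
orientation: [0.52, 0.479, -0.52, 0.479]
ft_force: [-0.1, -0.5, -0.9]
gripper_width: 0.091
```

>>> {"method": "move_arm", "body": {"steps": [{"dr":[0,0,0],"dp":[0.003,-0.0024,0.0385],"gripper":1},{"dr":[0,0,0],"dp":[0.003,-0.0024,0.0385],"gripper":1},{"dr":[0,0,0],"dp":[0.003,-0.0024,0.0385],"gripper":1},{"dr":[0,0,0],"dp":[0.003,-0.0024,0.0385],"gripper":1},{"dr":[0,0,0],"dp":[0.003,-0.0024,0.0385],"gripper":1}]}}

```text
t: 3.23
tcp_pos: [0.4519, -0.3018, 0.1671]
orientation: [0.521, 0.479, -0.52, 0.479]
ft_force: [0.2, 0.2, 0.4]
gripper_width: 0.0912
```

>>> {"method": "move_arm", "body": {"steps": [{"dr":[0,0,0],"dp":[0.003,-0.0024,0.0385],"gripper":1},{"dr":[0,0,0],"dp":[0.003,-0.0024,0.036],"gripper":1},{"dr":[0,0,0],"dp":[0,0,0],"gripper":1},{"dr":[0,0,0],"dp":[0,0,0],"gripper":1}]}}

```text
t: 3.57
tcp_pos: [0.441, -0.3754, 0.1605]
orientation: [0.521, 0.478, -0.521, 0.477]
ft_force: [-0.8, 0.7, -0.1]
gripper_width: 0.091
```

```bash
python3 - <<'E'
from h import *
for i in range(2):
    p,d,s=snap("w3");print(cur(s)[:2],s["joint_velocities"].round(3))
E
```

```text
(array([ 0.44097965, -0.37542374,  0.16045571]), np.float64(-4.961322984613073)) [ 0.04  -0.022  0.022  0.011  0.007  0.007]
(array([ 0.44125895, -0.37433943,  0.16068313]), np.float64(-4.8837330564865145)) [ 0.023 -0.015  0.009  0.001  0.001  0.   ]
```

View pics/w3.png

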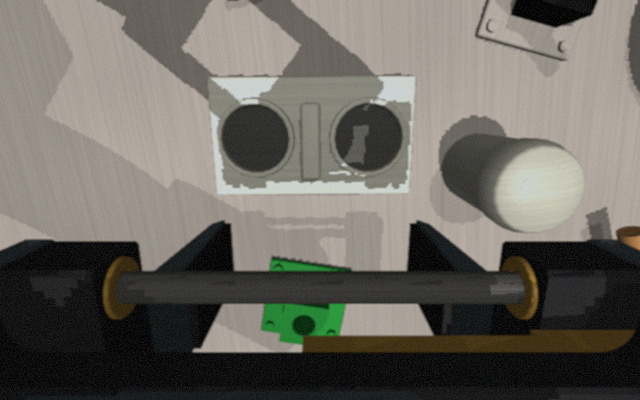

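```bash
python3 - <<'E'
from h import *
for f in ["w3.npz"]:
    p,d,st=load(f);C=cloud("wrist",d,st)
    box=(C[...,0]>.32)&(C[...,0]<.56)&(C[...,1]>-.41)&(C[...,1]<-.25)&(d>0)
    v,u=np.mgrid[0:400,0:640];box&=(v<215)&(u>190)&(u<440)
    for l,z0,z1 in [("plate",.017,.026),("rims",.027,.036),("rib",.064,.08)]:
        P=C[box&(C[...,2]>z0)&(C[...,2]<z1)];r=cv2.minAreaRect((P[:,:2]*1000).astype(np.float32))
        print(l,len(P),np.round(r[0],1),np.round(r[1],1),round(r[2],2),P.mean(0).round(4),np.median(P[:,2]).round(4))
    # row/col edges of plate at zplane .022: trimmed
    P=C[box&(C[...,2]>.017)&(C[...,2]<.026)][:,:2]
    a=np.linspace(-8,4,121);best=None
    for t in a:
        c,s=np.cos(np.radians(t)),np.sin(np.radians(t));q=P@np.array([[c,-s],[s,c]])
        lo,hi=np.percentile(q,0.7,axis=0),np.percentile(q,99.3,axis=0);ar=np.prod(hi-lo)
        if best is None or ar<best[0]:best=(ar,t,np.array([[c,-s],[s,c]])@((lo+hi)/2),hi-lo)
    print(best)
    P=C[box&(C[...,2]>.066)&(C[...,2]<.08)][:,:2];u_=np.linalg.svd(P-P.mean(0))[2][0];print("rib dir",np.degrees(np.arctan2(u_[1],u_[0])))
E
```

```text
plate 19415 [ 438.  -326.8] [110.2 190.3] 85.43 [ 0.4385 -0.3236  0.0223] 0.0223
rims 2680 [ 438.1 -326.6] [ 70.7 174.1] 85.07 [ 0.4379 -0.3258  0.0315] 0.0316
rib 1487 [ 437.7 -326.8] [60.9 15.5] 85.1 [ 0.4381 -0.3257  0.0717] 0.0717
(np.float64(0.0201201550938572), np.float64(-4.9), array([ 0.43806228, -0.32659037]), array([0.18673833, 0.10774518]))
rib dir -94.60835005677417
```

>>> {"method": "move_arm", "body": {"steps": [{"dr":[0,0,0],"dp":[0.02,-0.004,-0.0235],"gripper":1},{"dr":[0,0,0],"dp":[0.025,-0.0033,-0.0236],"gripper":1},{"dr":[0,0,0],"dp":[0.03,0,0],"gripper":1},{"dr":[0,0,0],"dp":[0.02,0,0],"gripper":1},{"dr":[0,0,0],"dp":[0,0,0],"gripper":1}]}}

```text
t: 4.08
tcp_pos: [0.4359, -0.3236, 0.0626]
orientation: [-0.52, -0.482, 0.521, -0.476]
ft_force: [-0.8, 0.1, -0.1]
gripper_width: 0.0911
```

```bash
python3 - <<'E'
from h import *
read_camera("wrist")
p,d,s=snap("w4");print(cur(s)[:2],s["joint_velocities"].round(3))
E
```

```text
(array([ 0.43734459, -0.32527593,  0.06476164]), np.float64(-4.761009844966795)) [-0.015 -0.028 -0.072 -0.002  0.01  -0.001]
```

View pics/w4.png

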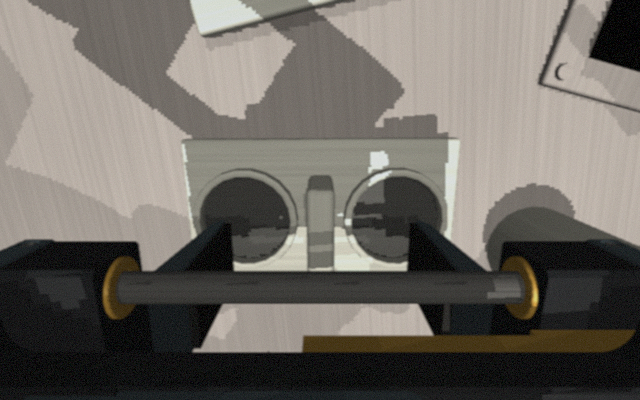

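>>> {"method": "move_arm", "body": {"steps": [{"dr":[0,0,0],"dp":[0.013,0.0005,0.001],"gripper":1},{"dr":[0,0,0],"dp":[0.01,0,0],"gripper":1},{"dr":[0,0,0],"dp":[0,0,0],"gripper":1},{"dr":[0,0,0],"dp":[0,0,0],"gripper":0.15},{"dr":[0,0,0],"dp":[0,0,0],"gripper":0.15}], "grip_force": 45}}

```text
t: 4.6
tcp_pos: [0.4391, -0.3295, 0.0437]
orientation: [0.521, 0.478, -0.521, 0.479]
ft_force: [-0.0, -0.5, 0.2]
gripper_width: 0.0809
```

>>> {"method": "move_arm", "body": {"steps": [{"dr":[0,0,0],"dp":[0,0,0],"gripper":0},{"dr":[0,0,0],"dp":[0,0,0],"gripper":0},{"dr":[0,0,0],"dp":[0,0,0],"gripper":0},{"dr":[0,0,0],"dp":[0,0,0],"gripper":0}]}}

```text
t: 4.93
tcp_pos: [0.4386, -0.3293, 0.0431]
orientation: [0.521, 0.478, -0.521, 0.478]
ft_force: [-0.1, 0.6, -0.4]
gripper_width: 0.0541
```

>>> {"method": "move_arm", "body": {"steps": [{"dr":[0,0,0],"dp":[0,0,0],"gripper":0},{"dr":[0,0,0],"dp":[0,0,0],"gripper":0},{"dr":[0,0,0],"dp":[0,0,0],"gripper":0},{"dr":[0,0,0],"dp":[0,0,0],"gripper":0},{"dr":[0,0,0],"dp":[0,0,0],"gripper":0}]}}

```text
t: 5.35
tcp_pos: [0.4385, -0.3292, 0.0428]
orientation: [0.521, 0.478, -0.521, 0.478]
ft_force: [0.4, -0.1, -0.0]
gripper_width: 0.021
```

>>> {"method": "move_arm", "body": {"steps": [{"dr":[0,0,0],"dp":[0,0,0],"gripper":0},{"dr":[0,0,0],"dp":[0,0,0],"gripper":0}]}}

```text
t: 5.52
tcp_pos: [0.4378, -0.3291, 0.0427]
orientation: [-0.521, -0.479, 0.521, -0.478]
ft_force: [-2.3, 0.3, 0.9]
gripper_width: 0.0151
```

>>> {"method": "move_arm", "body": {"steps": [{"dr":[0,0,0],"dp":[-0.01,0,0],"gripper":0},{"dr":[0,0,0],"dp":[-0.03,0,0],"gripper":0},{"dr":[0,0,0],"dp":[-0.037,0,0],"gripper":0},{"dr":[0,0,0],"dp":[-0.037,0,0],"gripper":0},{"dr":[0,0,0],"dp":[0,0,0],"gripper":0}]}}

```text
t: 5.93
tcp_pos: [0.4425, -0.332, 0.1643]
orientation: [0.522, 0.473, -0.52, 0.483]
ft_force: [3.5, -1.7, -4.0]
gripper_width: 0.0153
```

```bash
python3 - <<'E'
from h import *
read_camera("wrist")
p,d,s=snap("w5");print(cur(s)[:2],s["joint_velocities"].round(3),s["ft_force"],s["moment"],s["gripper_width"])
print(cur(s)[2].round(4))
E
```

```text
(array([ 0.44101537, -0.33089983,  0.16078465]), np.float64(-4.9349777876022785)) [-0.     0.051  0.108 -0.007 -0.007 -0.   ] [ 0.21872461  0.02097875 -7.00304234] [-0.09892901  0.11864872 -0.01369067] 0.014896357092653849
[[ 0.0078  0.9963 -0.0861]
 [-0.0055 -0.086  -0.9963]
 [-1.      0.0083  0.0048]]
```

View pics/w5.png

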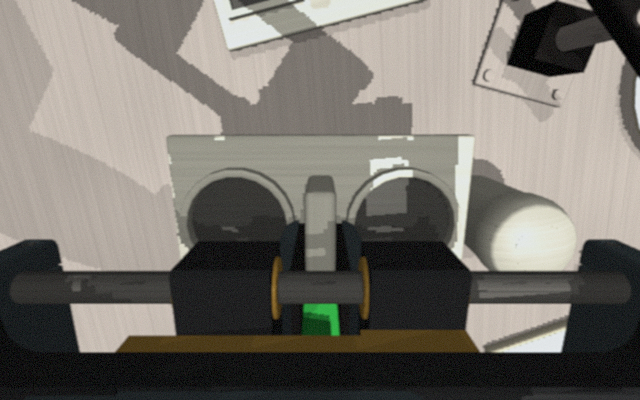

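```bash
cat > inhand.py <<'E'
from h import *
def inhand(p,d,st):
    M=R.from_quat(st["orientation"]).as_matrix();C=(cloud("wrist",d,st)-st["tcp_pos"])@M
    v,u=np.mgrid[0:400,0:640]
    # plate points
    m=(d>0)&(C[...,0]>.010)&(C[...,0]<.03)&(abs(C[...,1])<.12)&(C[...,2]>-.08)&(C[...,2]<.0)&(v<240)
    P=C[m];A=np.c_[P[:,1:],np.ones(len(P))];co=np.linalg.lstsq(A,P[:,0],rcond=None)[0]
    for _ in range(3):
        e=P[:,0]-A@co;k=abs(e)<.003;co=np.linalg.lstsq(A[k],P[k,0],rcond=None)[0]
    print("plate plane: tilt y,z deg",np.degrees(co[:2]).round(2),"x0",co[2].round(4),len(P),k.sum())
    Q=P[k]
    # far edge: min z for columns
    ys=np.arange(-.085,.086,.005);ez=[]
    for y in ys:
        s=Q[abs(Q[:,1]-y)<.0025];ez.append(np.percentile(s[:,2],1) if len(s)>5 else np.nan)
    ez=np.array(ez);g=~np.isnan(ez);f=np.polyfit(ys[g],ez[g],1);r=ez[g]-np.polyval(f,ys[g]);g2=abs(r)<.0015
    f=np.polyfit(ys[g][g2],ez[g][g2],1);print("far edge z at y=0",f[1].round(5),"slope deg",np.degrees(f[0]).round(2))
    L=[];Rr=[];zz=np.arange(-.05,-.005,.003)
    for z in zz:
        s=Q[abs(Q[:,2]-z)<.0015]
        L.append(np.percentile(s[:,1],.5) if len(s)>5 else np.nan);Rr.append(np.percentile(s[:,1],99.5) if len(s)>5 else np.nan)
    print("L",np.nanmedian(L).round(4),"R",np.nanmedian(Rr).round(4),"cy",((np.nanmedian(L)+np.nanmedian(Rr))/2).round(4))
    # rib
    m=(d>0)&(C[...,0]<-.02)&(C[...,0]>-.04)&(abs(C[...,1])<.014)&(v<240)
    print("rib n",m.sum(),"z min",np.percentile(C[m][:,2],1).round(4) if m.sum() else None,"y",C[m][:,1].mean().round(4), "x",np.median(C[m][:,0]).round(4))
if __name__=="__main__":
    import sys;inhand(*load(sys.argv[1]))
E
python3 inhand.py w5.npz
```

```text
plate plane: tilt y,z deg [-0.17 -1.52] x0 0.0197 25506 22298
far edge z at y=0 -0.05715 slope deg -0.01
L -0.0929 R 0.0939 cy 0.0005
rib n 1885 z min -0.0335 y 0.0003 x -0.029
```

```bash
python3 - <<'E'
from h import *
for f,z0,z1,b in [("w3.npz",.018,.026,(.33,.55,-.40,-.26)),("w1.npz",.055,.065,(.40,.63,.08,.21)),("w4.npz",.018,.026,(.33,.55,-.33,-.26)),("w5.npz",-.01,.01,(.3,.6,-.3,-.2))]:
    p,d,st=load(f);M=R.from_quat(st["orientation"]).as_matrix();W=cloud("wrist",d,st);C=(W-st["tcp_pos"])@M
    v,u=np.mgrid[0:400,0:640]
    m=(d>0)&(W[...,2]>z0)&(W[...,2]<z1)&(W[...,0]>b[0])&(W[...,0]<b[1])&(W[...,1]>b[2])&(W[...,1]<b[3])&(v<235)
    P=W[m];A=np.c_[P[:,:2],np.ones(len(P))];co=np.linalg.lstsq(A,P[:,2],rcond=None)[0];print(f,m.sum(),np.degrees(co[:2]).round(2),"tool x axis",M[:,0].round(4))
E
```

```text
w3.npz 19415 [ 0.02 -0.08] tool x axis [-4.0e-04  1.5e-03 -1.0e+00]
w1.npz 34692 [ 0.01 -0.03] tool x axis [ 0.0024 -0.001  -1.    ]
w4.npz 18615 [-0.08 -1.39] tool x axis [-0.0032  0.0029 -1.    ]
w5.npz 27952 [ 0.04 -0.  ] tool x axis [ 0.0078 -0.0055 -1.    ]
```

```bash
python3 - <<'E'
from h import *
for f in ["w4.npz","w5.npz"]:
    p,d,st=load(f);M=R.from_quat(st["orientation"]).as_matrix();C=(cloud("wrist",d,st)-st["tcp_pos"])@M
    if f=="w4.npz": C=cloud("wrist",d,st)@M; C-=np.array([0,0.437*M[0,1]-.325*M[1,1],0.437*M[0,2]-.325*M[1,2]])
    for z in np.arange(-.056,.0,.006):
        o=[]
        for y0,y1 in [(-.091,-.089),(-.013,-.011),(.011,.013),(.089,.091)]:
            m=(d>0)&(abs(C[...,2]-z)<.002)&(C[...,1]>y0)&(C[...,1]<y1); m[240:]=0
            o.append((m.sum(),round(float(np.median(C[m][:,0])),4) if m.sum() else None))
        print(f,z.round(3),o)
E
```

```text
w4.npz -0.056 [(np.int64(17), -0.002), (np.int64(18), -0.0022), (np.int64(18), -0.0025), (np.int64(17), -0.0028)]
w4.npz -0.05 [(np.int64(20), -0.0237), (np.int64(18), -0.0243), (np.int64(18), -0.0246), (np.int64(18), -0.0248)]
w4.npz -0.044 [(np.int64(18), -0.024), (np.int64(18), -0.0242), (np.int64(18), -0.0243), (np.int64(19), -0.0244)]
w4.npz -0.038 [(np.int64(19), -0.024), (np.int64(18), -0.0244), (np.int64(18), -0.0243), (np.int64(19), -0.025)]
w4.npz -0.032 [(np.int64(16), -0.0241), (np.int64(16), -0.0239), (np.int64(17), -0.0241), (np.int64(15), -0.0248)]
w4.npz -0.026 [(np.int64(18), -0.0238), (np.int64(18), -0.0245), (np.int64(17), -0.0239), (np.int64(15), -0.0247)]
w4.npz -0.02 [(np.int64(13), -0.0238), (np.int64(16), -0.0244), (np.int64(18), -0.0246), (np.int64(15), -0.0245)]
w4.npz -0.014 [(np.int64(19), -0.0241), (np.int64(14), -0.0245), (np.int64(18), -0.0244), (np.int64(18), -0.0245)]
w4.npz -0.008 [(np.int64(16), -0.0239), (np.int64(11), -0.0246), (np.int64(12), -0.0247), (np.int64(10), -0.025)]
w4.npz -0.002 [(np.int64(10), -0.0241), (np.int64(15), -0.0243), (np.int
[... 439 characters left out ...]
nt64(18), 0.021), (np.int64(17), 0.0208)]
w5.npz -0.032 [(np.int64(23), 0.021), (np.int64(24), 0.0208), (np.int64(20), 0.0209), (np.int64(20), 0.0204)]
w5.npz -0.026 [(np.int64(20), 0.021), (np.int64(18), 0.0212), (np.int64(18), 0.0205), (np.int64(20), 0.0208)]
w5.npz -0.02 [(np.int64(18), 0.0209), (np.int64(39), -0.0298), (np.int64(40), -0.0271), (np.int64(18), 0.0205)]
w5.npz -0.014 [(np.int64(22), 0.021), (np.int64(18), 0.0207), (np.int64(20), 0.0207), (np.int64(18), 0.0209)]
w5.npz -0.008 [(np.int64(13), 0.0207), (np.int64(19), 0.0208), (np.int64(19), 0.0207), (np.int64(3), 0.0209)]
w5.npz -0.002 [(np.int64(2), 0.0206), (np.int64(12), 0.0206), (np.int64(11), 0.0208), (np.int64(0), None)]
```

>>> {"method": "move_arm", "body": {"steps": [{"dr":[0,0,0],"dp":[-0.002,0.0028,-0.02],"gripper":0},{"dr":[0,0,0],"dp":[-0.002,0.0028,-0.035],"gripper":0},{"dr":[0,0,0],"dp":[0,0.0028,-0.0385],"gripper":0},{"dr":[0,0,0],"dp":[0,0.0028,-0.0385],"gripper":0},{"dr":[0,0,0],"dp":[0,0.0028,-0.0385],"gripper":0}]}}

```text
t: 6.45
tcp_pos: [0.4649, -0.1582, 0.1579]
orientation: [-0.52, -0.48, 0.522, -0.476]
ft_force: [1.6, -0.1, -5.7]
gripper_width: 0.0152
```

>>> {"method": "move_arm", "body": {"steps": [{"dr":[0,0,0],"dp":[0,0.0028,-0.0385],"gripper":0},{"dr":[0,0,0],"dp":[0,0.0028,-0.0385],"gripper":0},{"dr":[0,0,0],"dp":[0,0.0028,-0.0385],"gripper":0},{"dr":[0,0,0],"dp":[0,0.0028,-0.0385],"gripper":0},{"dr":[0,0,0],"dp":[0,0.0028,-0.0385],"gripper":0}]}}

```text
t: 6.87
tcp_pos: [0.4952, 0.0319, 0.1581]
orientation: [-0.519, -0.479, 0.523, -0.477]
ft_force: [1.0, -1.1, -6.4]
gripper_width: 0.0153
```

>>> {"method": "move_arm", "body": {"steps": [{"dr":[0.5,0,0],"dp":[0,0.0028,-0.0385],"gripper":0},{"dr":[0.5,0,0],"dp":[0,0.0026,-0.035],"gripper":0},{"dr":[0.3,0,0],"dp":[0,0.0025,-0.032],"gripper":0},{"dr":[0,0,0],"dp":[0,0,0],"gripper":0},{"dr":[0,0,0],"dp":[0,0,0],"gripper":0}]}}

```text
t: 7.28
tcp_pos: [0.5134, 0.1354, 0.1579]
orientation: [-0.524, -0.474, 0.528, -0.472]
ft_force: [-0.3, -0.9, -6.4]
gripper_width: 0.0151
```

```bash
python3 - <<'E'
from h import *
for i in range(3): read_camera("wrist")
p,d,s=snap("w6");print(cur(s)[:2],s["joint_velocities"].round(3),s["ft_force"],s["t"])
print(cur(s)[2].round(4))
E
python3 inhand.py w6.npz
```

```text
(array([0.51400231, 0.13319715, 0.15919125]), np.float64(-6.264131859330427)) [-0.014 -0.013 -0.013  0.003 -0.001  0.003] [-1.05259728  0.11793351 -4.82151516] 7.4333
[[-0.0039  0.994  -0.1091]
 [-0.0013 -0.1091 -0.994 ]
 [-1.     -0.0037  0.0017]]
plate plane: tilt y,z deg [-0.17 -0.8 ] x0 0.0197 25771 22534
far edge z at y=0 -0.05783 slope deg -0.03
L -0.0927 R 0.094 cy 0.0006
rib n 1898 z min -0.0339 y 0.0003 x -0.0292
```

View pics/w6.png

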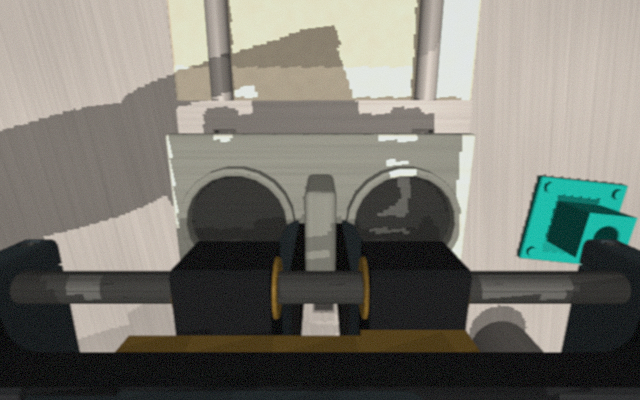

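```bash
cat > edge.py <<'E'
from h import *
import sys
def edges(f,seat=(.5177,.1379),a=-6.2,vmax=245):
    p,d,st=load(f);W=cloud("wrist",d,st)
    c,s=np.cos(np.radians(a)),np.sin(np.radians(a));Rm=np.array([[c,-s],[s,c]])
    L=(W[...,:2]-np.array(seat))@Rm  # press frame rel. seat
    z=W[...,2];m=(d>0)&(z>.054)&(z<.065);m[vmax:]=0
    pts=L[m];zb=np.median(z[m&(abs(L[...,1]-.065)<.008)])
    # refine with ray-plane at z=.06
    Q=(onplane("wrist",.06,st)[...,:2]-np.array(seat))@Rm;q=Q[m]
    fe=[];xs=np.arange(-.12,.121,.01)
    for x in xs:
        k=(abs(q[:,0]-x)<.005)&(q[:,1]>.05);fe.append(np.percentile(q[k][:,1],99) if k.sum()>5 else np.nan)
    fe=np.array(fe);g=~np.isnan(fe);F=np.polyfit(xs[g],fe[g],1);print(f,"zbed",zb.round(4),"far edge",F[1].round(4),"(75) slope deg",np.degrees(F[0]).round(2))
    Ls=[];Rs=[]
    for y in np.arange(.06,.072,.003):
        k=abs(q[:,1]-y)<.002
        if k.sum()>5: Ls.append(q[k][:,0].min());Rs.append(q[k][:,0].max())
    print("L",np.median(Ls).round(4),"R",np.median(Rs).round(4),"cx",((np.median(Ls)+np.median(Rs))/2).round(4))
for f in sys.argv[1:]: edges(f)
E
python3 edge.py w1.npz w2.npz w6.npz
```

```text
w1.npz zbed 0.06 far edge 0.0786 (75) slope deg 0.31
L -0.1199 R 0.1197 cx -0.0001
w2.npz zbed 0.06 far edge 0.079 (75) slope deg 0.22
L -0.12 R 0.1197 cx -0.0002
w6.npz zbed 0.06 far edge 0.086 (75) slope deg 0.02
L -0.12 R 0.1197 cx -0.0002
```

>>> {"method": "move_arm", "body": {"steps": [{"dr":[0,0,0],"dp":[0.015,0.0015,-0.0015],"gripper":0},{"dr":[0,0,0],"dp":[0.015,0.0012,-0.0012],"gripper":0},{"dr":[0,0,0],"dp":[0.013,0,0],"gripper":0},{"dr":[0,0,0],"dp":[0,0,0],"gripper":0},{"dr":[0,0,0],"dp":[0,0,0],"gripper":0}]}}

```text
t: 7.9
tcp_pos: [0.5176, 0.1356, 0.1173]
orientation: [-0.526, -0.472, 0.527, -0.471]
ft_force: [-0.3, 0.4, -6.2]
gripper_width: 0.015
```

```bash
python3 - <<'E'
from h import *
for i in range(5):
    read_camera("wrist");s=robot.state();print(cur(s)[0].round(4),cur(s)[1].round(2),s["joint_velocities"].round(3))
p,d,s=snap("w7");print(cur(s)[:2],s["joint_velocities"].round(3),s["ft_force"],s["t"])
print(cur(s)[2].round(4))
E
python3 inhand.py w7.npz;python3 edge.py w7.npz
```

```text
[0.5185 0.136  0.1182] -6.3 [ 0.008 -0.011 -0.023 -0.    -0.006 -0.002]
[0.519  0.1362 0.1187] -6.29 [ 0.007 -0.006 -0.01  -0.001 -0.001  0.001]
[0.5192 0.1364 0.1189] -6.27 [ 0.006 -0.004 -0.003  0.001 -0.001 -0.001]
[0.5192 0.1365 0.119 ] -6.26 [ 0.006  0.001  0.001 -0.001 -0.001  0.001]
[0.519  0.1366 0.1188] -6.25 [ 0.002  0.002  0.004  0.001 -0.002  0.002]
(array([0.51900404, 0.13664422, 0.11884745]), np.float64(-6.25169620563898)) [ 0.002  0.002  0.004  0.001 -0.002  0.002] [ 0.29393659 -0.12561108 -6.59386493] 8.15
[[ 1.900e-03  9.941e-01 -1.089e-01]
 [ 6.000e-04 -1.089e-01 -9.941e-01]
 [-1.000e+00  1.800e-03 -8.000e-04]]
plate plane: tilt y,z deg [-0.16 -0.78] x0 0.0197 25777 22534
far edge z at y=0 -0.05783 slope deg -0.0
L -0.0929 R 0.0939 cy 0.0005
rib n 1901 z min -0.0339 y 0.0003 x -0.0292
w7.npz zbed 0.06 far edge 0.0848 (75) slope deg -0.06
L -0.1202 R 0.1197 cx -0.0003
```

View pics/w7.png

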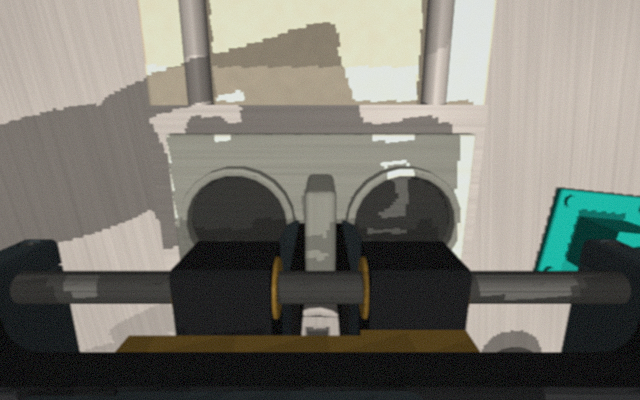

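>>> {"method": "move_arm", "body": {"steps": [{"dr":[0,0,0],"dp":[0.006,-0.001,0.0006],"gripper":0},{"dr":[0,0,0],"dp":[0.006,-0.001,0.0006],"gripper":0},{"dr":[0,0,0],"dp":[0,0,0],"gripper":0},{"dr":[0,0,0],"dp":[0,0,0],"gripper":0},{"dr":[0,0,0],"dp":[0,0,0],"gripper":0}]}}

```text
t: 8.62
tcp_pos: [0.5162, 0.1358, 0.1057]
orientation: [-0.526, -0.472, 0.526, -0.472]
ft_force: [-0.5, 0.1, -6.5]
gripper_width: 0.0155
```

```bash
python3 - <<'E'
from h import *
for i in range(4):
    read_camera("wrist");s=robot.state()
p,d,s=snap("w8");print(cur(s)[:2],s["joint_velocities"].round(3),s["ft_force"],s["t"])
q=p[90:190,130:510];save("w8z.png",cv2.resize(q,None,fx=2.1,fy=2.1,interpolation=cv2.INTER_CUBIC))
E
python3 edge.py w8.npz
```

```text
(array([0.51646854, 0.13581818, 0.10603861]), np.float64(-6.223426931882239)) [-0.001 -0.     0.001  0.     0.003  0.001] [-4.57895011e-04  2.04017330e-02 -6.73542498e+00] 8.8167
w8.npz zbed 0.06 far edge 0.0841 (75) slope deg -0.03
L -0.1202 R 0.1197 cx -0.0003
```

View pics/w8z.png

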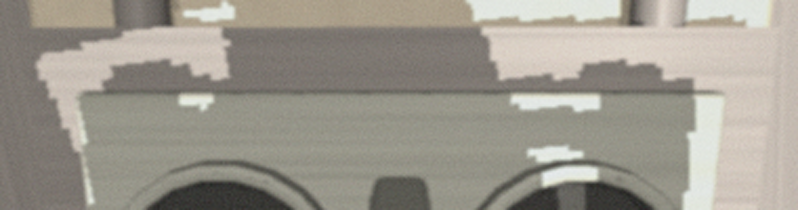

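```bash
python3 - <<'E'
from h import *
a=-6.2;c,s=np.cos(np.radians(a)),np.sin(np.radians(a));Rm=np.array([[c,-s],[s,c]]);seat=np.array([.5177,.1379])
for f in ["w2.npz","w8.npz"]:
    p,d,st=load(f);W=cloud("wrist",d,st);L=(W[...,:2]-seat)@Rm
    for x0 in [-.1,-.03,0,.03,.1]:
        m=(abs(L[...,0]-x0)<.002)&(L[...,1]>.048)&(L[...,1]<.095)&(d>0);m[240:]=0
        o=np.argsort(L[m][:,1]);print(f,x0,[(round(l*1000,1),round(z*1000)) for l,z in zip(L[m][o][:,1],W[m][o][:,2])][::6])
E
```

```text
w2.npz -0.1 [(np.float64(48.4), 61), (np.float64(49.4), 60), (np.float64(50.3), 60), (np.float64(51.8), 60), (np.float64(52.8), 59), (np.float64(53.6), 60), (np.float64(55.1), 61), (np.float64(56.0), 60), (np.float64(57.0), 59), (np.float64(58.2), 61), (np.float64(59.2), 60), (np.float64(60.1), 60), (np.float64(61.0), 60), (np.float64(62.4), 61), (np.float64(63.4), 60), (np.float64(64.2), 60), (np.float64(65.7), 61), (np.float64(66.6), 60), (np.float64(67.5), 60), (np.float64(68.3), 59), (np.float64(69.2), 59), (np.float64(70.6), 61), (np.float64(71.5), 59), (np.float64(72.4), 59), (np.float64(73.8), 60), (np.float64(78.9), 38), (np.float64(80.1), 36), (np.float64(80.9), 36), (np.float64(82.0), 36), (np.float64(82.9), 36), (np.float64(84.5), 36), (np.float64(86.1), 36), (np.float64(86.8), 37), (np.float64(88.3), 38), (np.float64(89.6), 36), (np.float64(91.1), 36), (np.float64(92.0), 36), (np.float64(92.8), 36), (np.float64(94.5), 37)]
w2.npz -0.03 [(np.float64(48.3), 60), (np.float64(49.1), 61), (np.float64(50.1), 60), (np.float64(51.0), 59), (np.float64(51.7), 60), (np.float64(53.3)
[... 10515 characters left out ...]
60), (np.float64(70.4), 59), (np.float64(71.1), 59), (np.float64(71.7), 60), (np.float64(72.3), 60), (np.float64(73.0), 60), (np.float64(73.6), 60), (np.float64(74.3), 60), (np.float64(75.4), 36), (np.float64(76.1), 36), (np.float64(77.5), 37), (np.float64(78.2), 37), (np.float64(78.9), 36), (np.float64(80.3), 37), (np.float64(81.0), 36), (np.float64(82.3), 37), (np.float64(83.1), 35), (np.float64(83.8), 36), (np.float64(85.1), 37), (np.float64(85.8), 37), (np.float64(86.5), 36), (np.float64(87.8), 37), (np.float64(88.5), 36), (np.float64(89.9), 37), (np.float64(90.6), 36), (np.float64(91.3), 36), (np.float64(92.0), 35), (np.float64(93.2), 37), (np.float64(93.9), 37), (np.float64(94.7), 35)]
```

>>> {"method": "move_arm", "body": {"steps": [{"dr":[0,0,0],"dp":[0.002,0,0.0005],"gripper":0},{"dr":[0,0,0],"dp":[0.002,0,0.0005],"gripper":0},{"dr":[0,0,0],"dp":[0.0015,0,0],"gripper":0},{"dr":[0,0,0],"dp":[0.0015,0,0],"gripper":0},{"dr":[0,0,0],"dp":[0,0,0],"gripper":0}]}}

```text
t: 9.28
tcp_pos: [0.5158, 0.1346, 0.0984]
orientation: [-0.526, -0.472, 0.527, -0.472]
ft_force: [0.2, 0.1, -6.5]
gripper_width: 0.0156
```

>>> {"method": "move_arm", "body": {"steps": [{"dr":[0,0,0],"dp":[0.001,0,0],"gripper":0},{"dr":[0,0,0],"dp":[0.001,0,0],"gripper":0},{"dr":[0,0,0],"dp":[0.001,0,0],"gripper":0},{"dr":[0,0,0],"dp":[0,0,0],"gripper":0},{"dr":[0,0,0],"dp":[0,0,0],"gripper":0}]}}

```text
t: 9.7
tcp_pos: [0.5161, 0.1347, 0.0958]
orientation: [-0.526, -0.472, 0.526, -0.472]
ft_force: [-0.0, -1.0, -6.1]
gripper_width: 0.0151
```

>>> {"method": "move_arm", "body": {"steps": [{"dr":[0,0,0],"dp":[0.0015,0,0],"gripper":0},{"dr":[0,0,0],"dp":[0.001,0,0],"gripper":0},{"dr":[0,0,0],"dp":[0.001,0,0],"gripper":0},{"dr":[0,0,0],"dp":[0.001,0,0],"gripper":0},{"dr":[0,0,0],"dp":[0,0,0],"gripper":0}]}}

```text
t: 10.12
tcp_pos: [0.5162, 0.1347, 0.0912]
orientation: [-0.526, -0.472, 0.526, -0.472]
ft_force: [-0.7, -0.5, -5.6]
gripper_width: 0.0154
```

```bash
python3 - <<'E'
from h import *
for i in range(4):
    read_camera("wrist");s=robot.state();print(cur(s)[0],s["ft_force"].round(2))
E
```

```text
[0.51615061 0.13470525 0.09133177] [-0.74 -0.09 -5.54]
[0.51615155 0.13471374 0.09137283] [-0.14  0.4  -5.79]
[0.51609671 0.13469761 0.0913527 ] [ 0.67 -0.77 -5.56]
[0.51609161 0.13471421 0.09134724] [ 0.92  0.35 -5.38]
```

Nearly touching; push a little more until the force shows the plate resting.

>>> {"method": "move_arm", "body": {"steps": [{"dr":[0,0,0],"dp":[0.0005,0,0],"gripper":0},{"dr":[0,0,0],"dp":[0.0005,0,0],"gripper":0},{"dr":[0,0,0],"dp":[0.0005,0,0],"gripper":0},{"dr":[0,0,0],"dp":[0,0,0],"gripper":0},{"dr":[0,0,0],"dp":[0,0,0],"gripper":0}]}}

```text
t: 10.73
tcp_pos: [0.5163, 0.1352, 0.0908]
orientation: [0.527, 0.472, -0.526, 0.472]
ft_force: [-3.6, 1.9, 5.4]
gripper_width: 0.0152
```

```bash
python3 - <<'E'
from h import *
p,d,s=snap("w9");W=cloud("wrist",d,s)
a=np.radians(-6.2);c,sn=np.cos(a),np.sin(a);L=(W[...,:2]-np.array([.5177,.1379]))@np.array([[c,-sn],[sn,c]])
for x in [-.09,-.012,.012,.09]:
    for y in [.05,.02]:
        m=(abs(L[...,0]-x)<.003)&(abs(L[...,1]-y)<.004)&(d>0);m[235:]=0
        print(x,y,m.sum(),np.median(W[m][:,2]).round(4))
m=(abs(L[...,1]-.065)<.004)&(abs(L[...,0])<.1)&(d>0);print("bed",np.median(W[m][:,2]).round(4),s["tcp_pos"],s["ft_force"])
E
python3 inhand.py w9.npz
```

```text
-0.09 0.05 132 0.07
-0.09 0.02 116 0.07
-0.012 0.05 134 0.07
-0.012 0.02 95 0.07
0.012 0.05 131 0.0701
0.012 0.02 118 0.07
0.09 0.05 129 0.07
0.09 0.02 112 0.0701
bed 0.06 [0.51628183 0.13523664 0.0907857 ] [-3.61497592  1.89754376  5.40935606]
plate plane: tilt y,z deg [ 0.03 -1.5 ] x0 0.0196 27730 22380
far edge z at y=0 -0.05729 slope deg -0.07
L -0.0929 R 0.0938 cy 0.0004
rib n 1902 z min -0.0338 y 0.0003 x -0.029
```

>>> {"method": "move_arm", "body": {"steps": [{"dr":[0,0,0],"dp":[0,0,0],"gripper":0.45},{"dr":[0,0,0],"dp":[0,0,0],"gripper":0.45},{"dr":[0,0,0],"dp":[0,0,0],"gripper":0.45},{"dr":[0,0,0],"dp":[0,0,0],"gripper":0.45}]}}

```text
t: 11.12
tcp_pos: [0.5166, 0.1345, 0.0898]
orientation: [0.527, 0.472, -0.526, 0.472]
ft_force: [-0.1, -0.9, 0.6]
gripper_width: 0.0393
```

>>> {"method": "move_arm", "body": {"steps": [{"dr":[0,0,0],"dp":[-0.005,0,0],"gripper":0.5},{"dr":[0,0,0],"dp":[-0.02,0,0],"gripper":0.5},{"dr":[0,0,0],"dp":[-0.04,0,0],"gripper":0.5},{"dr":[0,0,0],"dp":[-0.04,0,0],"gripper":0.7},{"dr":[0,0,0],"dp":[-0.03,0,0],"gripper":0.7}]}}

```text
t: 11.53
tcp_pos: [0.517, 0.1348, 0.2283]
orientation: [0.528, 0.471, -0.525, 0.473]
ft_force: [1.3, 0.1, 0.2]
gripper_width: 0.0566
```

```bash
python3 - <<'E'
from h import *
p,d,s=snap("w10");print(cur(s)[:2],s["ft_force"])
P,y,_=cur(s)
plan(P,y,(.684,-.258,.255),39,vmax=.038)
E
```

```text
(array([0.51698306, 0.13476975, 0.22825036]), np.float64(-6.232229785953597)) [1.33882236 0.12051927 0.1979824 ]
1 ([-0.0022, 0.0174, 0.031], np.float64(-3.77))
2 ([-0.0023, 0.0153, 0.0321], np.float64(-3.77))
3 ([-0.0022, 0.0132, 0.0331], np.float64(-3.77))
4 ([-0.0022, 0.0109, 0.0338], np.float64(-3.77))
5 ([-0.0022, 0.0088, 0.0345], np.float64(-3.77))
6 ([-0.0023, 0.0064, 0.035], np.float64(-3.77))
7 ([-0.0022, 0.0041, 0.0353], np.float64(-3.77))
8 ([-0.0022, 0.0018, 0.0355], np.float64(-3.76))
9 ([-0.0023, -0.0006, 0.0356], np.float64(-3.77))
10 ([-0.0022, -0.0028, 0.0354], np.float64(-3.77))
11 ([-0.0022, -0.0052, 0.0352], np.float64(-3.77))
12 ([-0.0022, -0.0076, 0.0348], np.float64(-3.77))
end [ 0.684 -0.258  0.255] 39.0
```

View pics/w10.png

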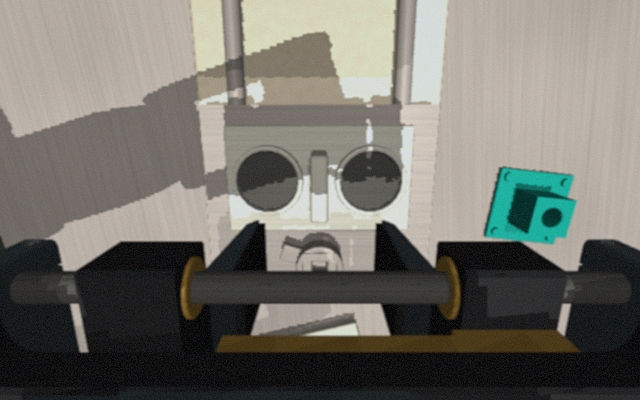

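>>> {"method": "move_arm", "body": {"steps": [{"dr":[-3.8,0,0],"dp":[-0.015,0.0174,0.031],"gripper":0.7},{"dr":[-3.8,0,0],"dp":[-0.012,0.0153,0.032],"gripper":0.7},{"dr":[-3.8,0,0],"dp":[0,0.013,0.033],"gripper":0.7},{"dr":[-3.8,0,0],"dp":[0,0.011,0.034],"gripper":0.7},{"dr":[-3.8,0,0],"dp":[0,0.009,0.0345],"gripper":0.7}]}}

```text
t: 12.0
tcp_pos: [0.5866, -0.0305, 0.2523]
orientation: [0.441, 0.553, -0.44, 0.554]
ft_force: [0.8, 0.5, 0.8]
gripper_width: 0.0641
```

>>> {"method": "move_arm", "body": {"steps": [{"dr":[-3.8,0,0],"dp":[0,0.0064,0.035],"gripper":0.7},{"dr":[-3.8,0,0],"dp":[0,0.004,0.0355],"gripper":0.7},{"dr":[-3.8,0,0],"dp":[0,0.002,0.0355],"gripper":0.7},{"dr":[-3.8,0,0],"dp":[0,-0.0005,0.0355],"gripper":0.7},{"dr":[-3.8,0,0],"dp":[0,-0.003,0.0355],"gripper":0.7}]}}

```text
t: 12.42
tcp_pos: [0.6568, -0.1942, 0.2517]
orientation: [0.343, 0.618, -0.343, 0.618]
ft_force: [0.2, 0.2, 0.5]
gripper_width: 0.0641
```

>>> {"method": "move_arm", "body": {"steps": [{"dr":[-3.8,0,0],"dp":[0.005,-0.005,0.035],"gripper":0.7},{"dr":[-3.8,0,0],"dp":[0.015,-0.0075,0.035],"gripper":0.7},{"dr":[0,0,0],"dp":[0.015,0,0],"gripper":0.7},{"dr":[0,0,0],"dp":[0,0,0],"gripper":0.7},{"dr":[0,0,0],"dp":[0,0,0],"gripper":0.7}]}}

```text
t: 12.83
tcp_pos: [0.6842, -0.2575, 0.2155]
orientation: [0.303, 0.64, -0.302, 0.638]
ft_force: [0.2, -0.0, 0.4]
gripper_width: 0.0639
```

```bash
python3 - <<'E'
from h import *
for i in range(4): read_camera("wrist")
p,d,s=snap("w11");print(cur(s)[:2],s["t"])
W=cloud("wrist",d,s)
for l,z0,z1 in [("bar",.112,.125),("block",.048,.056),("foot",.004,.012)]:
    m=(d>0)&(W[...,2]>z0)&(W[...,2]<z1)&(np.hypot(W[...,0]-.653,W[...,1]+.219)<.07);m[245:]=0
    P=W[m];r=cv2.minAreaRect((P[:,:2]*1000).astype(np.float32));print(l,len(P),np.round(r[0],1),np.round(r[1],1),round(r[2],2),np.median(P[:,2]).round(4),P.mean(0).round(4))
    if l=="bar":
        u=np.linalg.svd(P[:,:2]-P[:,:2].mean(0),full_matrices=False)[2][0];print(np.degrees(np.arctan2(u[1],u[0])))
E
```

```text
(array([ 0.68525919, -0.2566413 ,  0.21889635]), np.float64(39.44402677557758)) 13.0333
bar 2204 [ 653.5 -219.9] [15.5 99.5] 38.98 0.1166 [ 0.6519 -0.2183  0.1166]
-50.98352527336992
block 911 [ 653.4 -220.2] [44.1 44. ] 70.99 0.0519 [ 0.6532 -0.2199  0.052 ]
foot 3505 [ 653.5 -220.1] [90.2 90. ] 71.0 0.008 [ 0.6523 -0.2179  0.008 ]
```

View pics/w11.png

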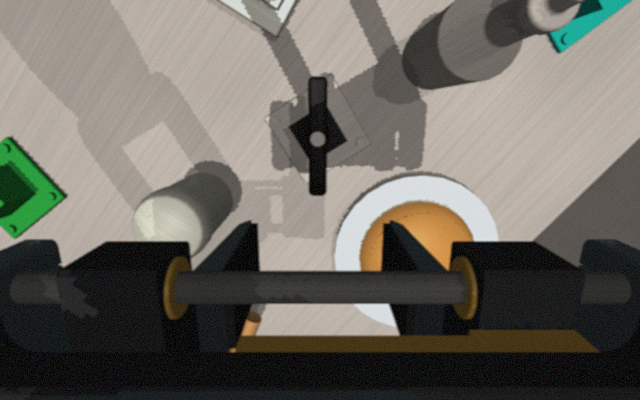

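>>> {"method": "move_arm", "body": {"steps": [{"dr":[0.2,0,0],"dp":[0.01,-0.0007,-0.0243],"gripper":0.7},{"dr":[0.2,0,0],"dp":[0.02,-0.0007,-0.0243],"gripper":0.7},{"dr":[0,0,0],"dp":[0.03,0,0],"gripper":0.7},{"dr":[0,0,0],"dp":[0.03,0,0],"gripper":0.7},{"dr":[0,0,0],"dp":[0,0,0],"gripper":0.6}]}}

```text
t: 13.5
tcp_pos: [0.6492, -0.2185, 0.1219]
orientation: [0.304, 0.642, -0.305, 0.635]
ft_force: [-1.2, -0.5, -1.1]
gripper_width: 0.0595
```

```bash
python3 - <<'E'
from h import *
for i in range(4): read_camera("wrist")
p,d,s=snap("w12");P,y,M=cur(s);print(P,y,s["t"])
W=cloud("wrist",d,s)
m=(d>0)&(W[...,2]>.112)&(W[...,2]<.125)&(np.hypot(W[...,0]-.653,W[...,1]+.219)<.06);m[240:]=0
L=(W[m]-P)@M;print("bar in tool y",L[:,1].mean(),L[:,1].min(),L[:,1].max(),"z min",L[:,2].min(),"x",np.median(L[:,0]))
print("key in tool",(np.array([.6534,-.22,0])-P)@M)
E
```

```text
[ 0.65458072 -0.22124657  0.12957786] 38.98746174332349 13.7
bar in tool y -0.0005259971254718948 -0.00851653648673482 0.007348541535438205 z min -0.05168062644274162 x 0.01277155171949436
key in tool [ 0.12956958 -0.00044934 -0.00221168]
```

View pics/w12.png

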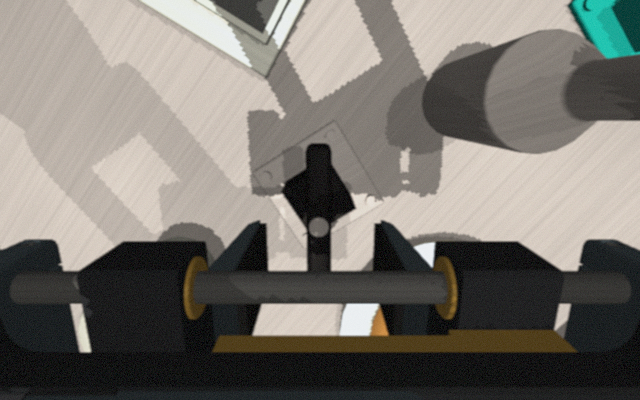

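>>> {"method": "move_arm", "body": {"steps": [{"dr":[0,0,0],"dp":[0.02,-0.0005,-0.002],"gripper":0.55},{"dr":[0,0,0],"dp":[0.0195,0,0],"gripper":0.55},{"dr":[0,0,0],"dp":[0,0,0],"gripper":0.45},{"dr":[0,0,0],"dp":[0,0,0],"gripper":0.4},{"dr":[0,0,0],"dp":[0,0,0],"gripper":0.3}], "grip_force": 40}}

```text
t: 14.17
tcp_pos: [0.6526, -0.2201, 0.0894]
orientation: [0.305, 0.637, -0.304, 0.639]
ft_force: [-0.1, -0.1, 1.0]
gripper_width: 0.033
```

>>> {"method": "move_arm", "body": {"steps": [{"dr":[0,0,0],"dp":[0,0,0],"gripper":0},{"dr":[0,0,0],"dp":[0,0,0],"gripper":0},{"dr":[0,0,0],"dp":[0,0,0],"gripper":0},{"dr":[0,0,0],"dp":[0,0,0],"gripper":0}]}}

```text
t: 14.5
tcp_pos: [0.6521, -0.2199, 0.0887]
orientation: [0.305, 0.637, -0.304, 0.639]
ft_force: [0.3, -0.3, 2.8]
gripper_width: 0.0153
```

>>> {"method": "move_arm", "body": {"steps": [{"dr":[0,0,0],"dp":[-0.01,0,0],"gripper":0},{"dr":[0,0,0],"dp":[-0.03,0,0],"gripper":0},{"dr":[0,0,0],"dp":[-0.04,0,0],"gripper":0},{"dr":[0,0,0],"dp":[-0.035,0,0],"gripper":0},{"dr":[0,0,0],"dp":[-0.005,0,0],"gripper":0}]}}

```text
t: 14.92
tcp_pos: [0.6542, -0.2206, 0.2154]
orientation: [0.305, 0.634, -0.304, 0.643]
ft_force: [0.4, 1.0, -0.7]
gripper_width: 0.0152
```

```bash
python3 - <<'E'
from h import *
for i in range(3): read_camera("wrist")
p,d,s=snap("w13");P,y,M=cur(s);print(P,y,s["t"],s["ft_force"],s["gripper_width"],s["moment"])
C=(cloud("wrist",d,s)-P)@M
# shank visible pixels
m=(d>0)&(abs(C[...,1])<.012)&(abs(C[...,2])<.015)&(C[...,0]>.01)&(C[...,0]<.085)
print(m.sum())
for x0 in range(10,85,8):
    k=m&(C[...,0]>x0/1000)&(C[...,0]<(x0+8)/1000)
    if k.sum()>3: print(x0,k.sum(),C[k][:,1].min().round(4),C[k][:,1].max().round(4),"zmin",np.percentile(C[k][:,2],10).round(4))
plan(P,y,(.508,.052,P[2]),82.7,vmax=.036)
E
```

```text
[ 0.65084176 -0.21942868  0.20711409] 38.97408886246533 15.0667 [-0.67260039 -0.35326325 -3.15910622] 0.015358440145079453 [-0.0191902   0.02857151 -0.00034173]
0
1 ([-0.0, 0.0066, -0.0334], np.float64(-4.86))
2 ([-0.0, 0.0095, -0.0328], np.float64(-4.86))
3 ([-0.0, 0.0121, -0.0318], np.float64(-4.86))
4 ([-0.0, 0.0149, -0.0307], np.float64(-4.85))
5 ([-0.0, 0.0174, -0.0293], np.float64(-4.86))
6 ([-0.0, 0.0197, -0.0278], np.float64(-4.86))
7 ([-0.0, 0.0221, -0.0259], np.float64(-4.86))
8 ([-0.0, 0.0242, -0.024], np.float64(-4.86))
9 ([-0.0, 0.0262, -0.0219], np.float64(-4.86))
end [0.508  0.0521 0.2071] 82.7
```

View pics/w13.png

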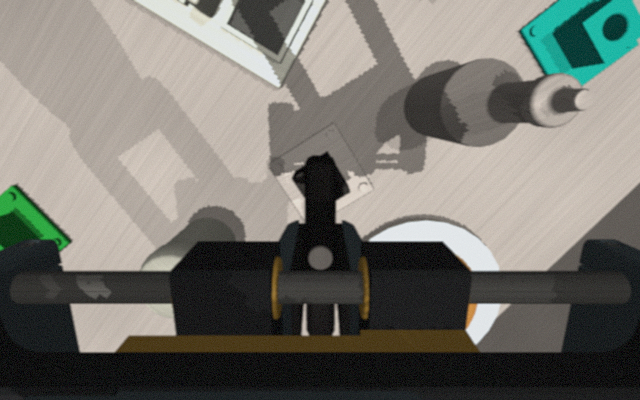

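```bash
cat > key.py <<'E'
from h import *
import sys
def keyin(f):
    p,d,st=load(f);M=R.from_quat(st["orientation"]).as_matrix();C=(cloud("wrist",d,st)-st["tcp_pos"])@M
    m=(d>0)&(abs(C[...,1])<.012)&(C[...,2]>-.07)&(C[...,2]<-.018)&(C[...,0]>-.045)&(C[...,0]<-.01);m[262:]=0
    P=C[m];f=np.polyfit(P[:,2],P[:,0],1);e=P[:,0]-np.polyval(f,P[:,2]);k=abs(e)<.003;f=np.polyfit(P[k,2],P[k,0],1)
    g=np.polyfit(P[k,2],P[k,1],1)
    print("n",len(P),"x at z0",f[1].round(4),"slope deg",np.degrees(f[0]).round(2),"y",P[k,1].mean().round(4),"yaw slope",np.degrees(g[0]).round(2),"zend",np.percentile(P[k][:,2],1).round(4))
    # dot center
    v,u=np.where((np.abs(p.astype(int).mean(2)-140)<45)&m)
keyin(sys.argv[1])
E
python3 key.py w13.npz
```

```text
n 2053 x at z0 -0.0289 slope deg -2.17 y 0.0005 yaw slope -0.23 zend -0.0487
```

```bash
python3 - <<'E'
from h import *
for f in ["w12.npz","w13.npz"]:
    p,d,st=load(f);M=R.from_quat(st["orientation"]).as_matrix();C=(cloud("wrist",d,st)-st["tcp_pos"])@M
    m=(d>0)&(abs(C[...,1])<.005)&(C[...,2]>-.06)&(C[...,2]<-.01)&(C[...,0]>-.045)&(C[...,0]<.03);m[275:]=0
    for z in range(-54,-10,4):
        k=m&(abs(C[...,2]*1000-z)<2)
        if k.sum()>3: print(f,z,k.sum(),(np.percentile(C[k][:,0],[5,50,95])*1000).round(1))
E
```

```text
w12.npz -50 142 [12.3 14.  27.1]
w12.npz -46 110 [11.5 12.3 13.4]
w12.npz -42 109 [11.2 12.3 13.3]
w12.npz -38 99 [11.4 12.4 13.4]
w12.npz -34 108 [11.3 12.5 13.5]
w12.npz -30 101 [11.4 12.4 13.8]
w12.npz -26 103 [11.2 12.4 13.5]
w12.npz -22 101 [11.3 12.5 13.6]
w12.npz -18 99 [11.7 12.6 13.5]
w12.npz -14 102 [11.6 12.5 13.5]
w13.npz -50 122 [-26.9 -22.7 -11.7]
w13.npz -46 177 [-29.2 -27.9 -26.4]
w13.npz -42 167 [-29.5 -28.3 -27.4]
w13.npz -38 155 [-29.4 -28.3 -27.2]
w13.npz -34 160 [-29.1 -28.3 -27.3]
w13.npz -30 155 [-29.3 -28.3 -27.3]
w13.npz -26 154 [-29.2 -28.4 -27.3]
w13.npz -22 157 [-29.2 -28.3 -27.2]
w13.npz -18 146 [-29.2 -28.3 -27.3]
w13.npz -14 149 [-29.2 -28.2 -27.2]
```

>>> {"method": "move_arm", "body": {"steps": [{"dr":[-4.86,0,0],"dp":[0,0.0066,-0.0334],"gripper":0},{"dr":[-4.86,0,0],"dp":[0,0.0095,-0.0328],"gripper":0},{"dr":[-4.86,0,0],"dp":[0,0.0121,-0.0318],"gripper":0},{"dr":[-4.86,0,0],"dp":[0,0.0149,-0.0307],"gripper":0},{"dr":[-4.86,0,0],"dp":[0,0.0174,-0.0293],"gripper":0}]}}

```text
t: 15.53
tcp_pos: [0.5693, -0.0673, 0.2044]
orientation: [0.162, 0.69, -0.162, 0.686]
ft_force: [-0.2, 0.0, -1.8]
gripper_width: 0.0154
```

>>> {"method": "move_arm", "body": {"steps": [{"dr":[-4.86,0,0],"dp":[0,0.0197,-0.0278],"gripper":0},{"dr":[-4.86,0,0],"dp":[0,0.0221,-0.0259],"gripper":0},{"dr":[-4.86,0,0],"dp":[0,0.0242,-0.024],"gripper":0},{"dr":[-4.86,0,0],"dp":[0,0.0245,-0.022],"gripper":0},{"dr":[0,0,0],"dp":[0,0,0],"gripper":0}]}}

```text
t: 15.95
tcp_pos: [0.5029, 0.0544, 0.205]
orientation: [0.043, 0.709, -0.042, 0.703]
ft_force: [0.4, -0.4, -2.2]
gripper_width: 0.0149
```

```bash
python3 - <<'E'
from h import *
for i in range(5): read_camera("wrist")
p,d,s=snap("w14");P,y,M=cur(s);print(P,y,s["t"],s["ft_force"],s["gripper_width"]);print(M[:,0])
p,d=read_camera("scene");save("s14.png",cv2.resize(p[150:290,300:500],None,fx=4,fy=4,interpolation=cv2.INTER_CUBIC))
E
python3 key.py w14.npz
```

```text
[0.50796529 0.04942674 0.20630817] 82.63971143887437 16.2 [-0.98840565  0.19972434 -2.15538186] 0.015338586083732354
[-1.76521828e-03 -4.74633235e-04 -9.99998329e-01]
n 2039 x at z0 -0.0289 slope deg -2.03 y 0.0005 yaw slope 0.1 zend -0.0486
```

View pics/w14.png

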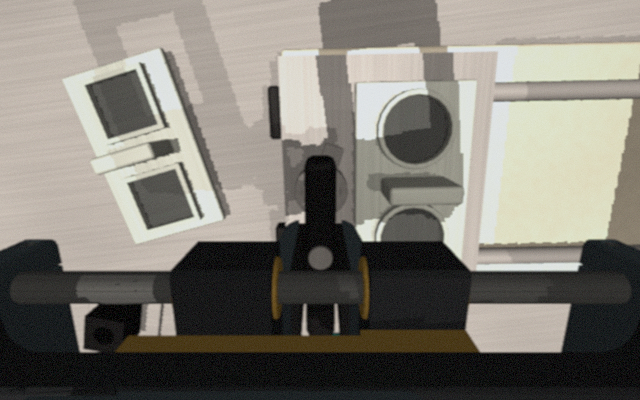

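View pics/s14.png

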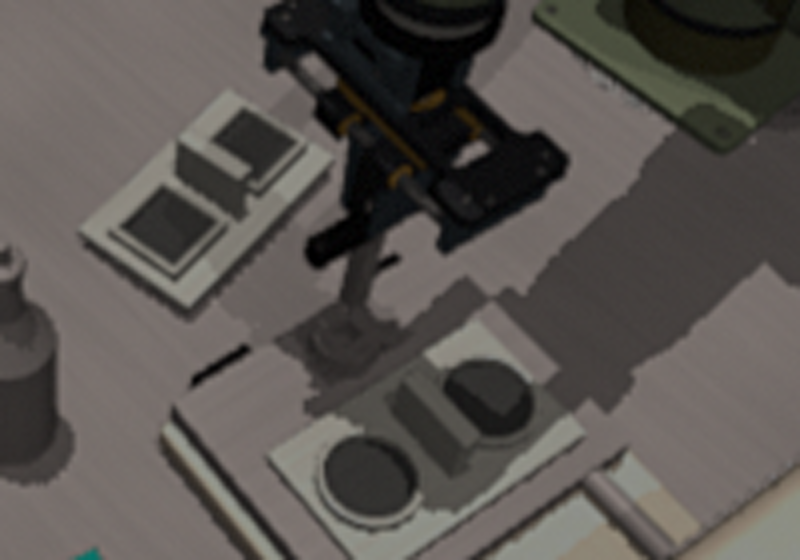

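>>> {"method": "move_arm", "body": {"steps": [{"dr":[0,0,0],"dp":[0.01,0.0012,-0.0005],"gripper":0},{"dr":[0,0,0],"dp":[0.01,0,0],"gripper":0},{"dr":[0,0,0],"dp":[0.008,0,0],"gripper":0},{"dr":[0,0,0],"dp":[0,0,0],"gripper":0},{"dr":[0,0,0],"dp":[0,0,0],"gripper":0}]}}

```text
t: 16.72
tcp_pos: [0.507, 0.0513, 0.1783]
orientation: [0.045, 0.706, -0.045, 0.705]
ft_force: [0.1, 0.3, -3.1]
gripper_width: 0.0154
```

```bash
python3 - <<'E'
from h import *
for i in range(5): read_camera("wrist")
s=robot.state();P,y,M=cur(s);print(P,y,s["t"],s["ft_force"])
E
```

```text
[0.50793133 0.05153358 0.1797852 ] 82.71531241823669 16.9667 [-0.09786412 -0.5548705  -2.20678161]
```

>>> {"method": "move_arm", "body": {"steps": [{"dr":[0,0,0],"dp":[0.004,-0.0008,-0.0002],"gripper":0},{"dr":[0,0,0],"dp":[0.004,0,0],"gripper":0},{"dr":[0,0,0],"dp":[0.0015,0,0],"gripper":0},{"dr":[0,0,0],"dp":[0.0015,0,0],"gripper":0},{"dr":[0,0,0],"dp":[0,0,0],"gripper":0}]}}

```text
t: 17.38
tcp_pos: [0.507, 0.0507, 0.1679]
orientation: [0.045, 0.706, -0.045, 0.705]
ft_force: [0.1, 0.4, -3.0]
gripper_width: 0.0151
```

>>> {"method": "move_arm", "body": {"steps": [{"dr":[0,0,0],"dp":[0.001,0,0],"gripper":0},{"dr":[0,0,0],"dp":[0.001,0,0],"gripper":0},{"dr":[0,0,0],"dp":[0.001,0,0],"gripper":0},{"dr":[0,0,0],"dp":[0,0,0],"gripper":0},{"dr":[0,0,0],"dp":[0,0,0],"gripper":0}]}}

```text
t: 17.8
tcp_pos: [0.5073, 0.0507, 0.1653]
orientation: [0.045, 0.706, -0.045, 0.706]
ft_force: [-0.6, 0.2, -2.5]
gripper_width: 0.015
```

>>> {"method": "move_arm", "body": {"steps": [{"dr":[0,0,0],"dp":[0.002,0,0],"gripper":0},{"dr":[0,0,0],"dp":[0.002,0,0],"gripper":0},{"dr":[0,0,0],"dp":[0.002,0,0],"gripper":0},{"dr":[0,0,0],"dp":[0.002,0,0],"gripper":0},{"dr":[0,0,0],"dp":[0,0,0],"gripper":0}]}}

```text
t: 18.22
tcp_pos: [0.507, 0.0507, 0.1568]
orientation: [0.045, 0.706, -0.045, 0.705]
ft_force: [-0.3, -0.3, -2.4]
gripper_width: 0.0152
```

>>> {"method": "move_arm", "body": {"steps": [{"dr":[0,0,0],"dp":[0.001,0,0],"gripper":0},{"dr":[0,0,0],"dp":[0.001,0,0],"gripper":0},{"dr":[0,0,0],"dp":[0.001,0,0],"gripper":0},{"dr":[0,0,0],"dp":[0.001,0,0],"gripper":0},{"dr":[0,0,0],"dp":[0,0,0],"gripper":0}]}}

```text
t: 18.63
tcp_pos: [0.5072, 0.0507, 0.1531]
orientation: [0.045, 0.706, -0.045, 0.706]
ft_force: [0.6, 0.3, -2.7]
gripper_width: 0.0153
```

>>> {"method": "move_arm", "body": {"steps": [{"dr":[0,0,0],"dp":[0.0005,0,0],"gripper":0},{"dr":[0,0,0],"dp":[0.0005,0,0],"gripper":0},{"dr":[0,0,0],"dp":[0.0005,0,0],"gripper":0},{"dr":[0,0,0],"dp":[0,0,0],"gripper":0},{"dr":[0,0,0],"dp":[0,0,0],"gripper":0}]}}

```text
t: 19.05
tcp_pos: [0.5077, 0.0508, 0.1527]
orientation: [0.045, 0.705, -0.045, 0.706]
ft_force: [-1.6, 0.3, 5.8]
gripper_width: 0.0153
```

>>> {"method": "move_arm", "body": {"steps": [{"dr":[4,0,0],"dp":[-0.0003,0,0],"gripper":0},{"dr":[6,0,0],"dp":[0,0,0],"gripper":0},{"dr":[6,0,0],"dp":[0,0,0],"gripper":0},{"dr":[6,0,0],"dp":[0,0,0],"gripper":0},{"dr":[6,0,0],"dp":[0,0,0],"gripper":0}]}}

```text
t: 19.47
tcp_pos: [0.5074, 0.0507, 0.1527]
orientation: [0.216, 0.673, -0.216, 0.674]
ft_force: [-1.5, -1.0, 5.2]
gripper_width: 0.0152
```

```bash
python3 - <<'E'
from h import *
p,d,s=snap("w15");P,y,M=cur(s);print(P,y,s["t"],s["ft_force"],s["moment"],s["gripper_width"])
E
python3 key.py w15.npz
```

```text
[0.50736639 0.0506523  0.15270676] 54.46658797363396 19.4667 [-1.47918466 -1.02125301  5.21010398] [-0.04088868  0.33521979  0.23739985] 0.015194849429221587
n 2039 x at z0 -0.029 slope deg -1.79 y 0.0002 yaw slope 0.68 zend -0.0488
```

View pics/w15.png

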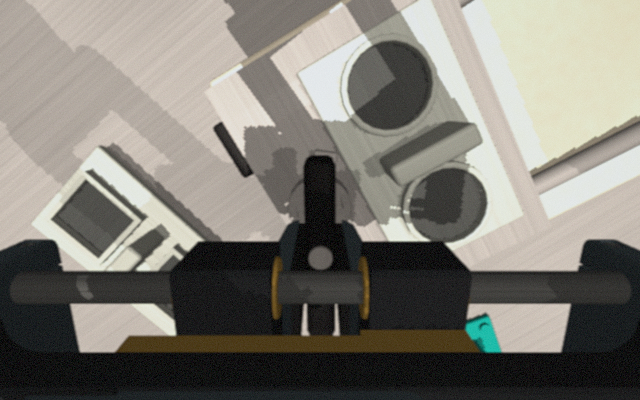

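Knob is turning (0.24 N m, matching its friction). Continue.

>>> {"method": "move_arm", "body": {"steps": [{"dr":[6,0,0],"dp":[0,0,0],"gripper":0},{"dr":[6,0,0],"dp":[0,0,0],"gripper":0},{"dr":[6,0,0],"dp":[0,0,0],"gripper":0},{"dr":[6,0,0],"dp":[0,0,0],"gripper":0},{"dr":[6,0,0],"dp":[0,0,0],"gripper":0}]}}

```text
t: 19.93
tcp_pos: [0.5076, 0.0508, 0.1527]
orientation: [0.382, 0.595, -0.382, 0.595]
ft_force: [-1.5, -0.3, 4.7]
gripper_width: 0.0149
```

>>> {"method": "move_arm", "body": {"steps": [{"dr":[3,0,0],"dp":[0,0,0],"gripper":0},{"dr":[3,0,0],"dp":[0,0,0],"gripper":0},{"dr":[0,0,0],"dp":[0,0,0],"gripper":0}]}}

```text
t: 20.18
tcp_pos: [0.5077, 0.0508, 0.1527]
orientation: [0.412, 0.575, -0.411, 0.575]
ft_force: [-0.2, -0.1, 5.5]
gripper_width: 0.0153
```

```bash
python3 - <<'E'
from h import *
s=robot.state();P,y,M=cur(s);print(P,y,s["t"],s["ft_force"],s["moment"],s["gripper_width"])
E
```

```text
[0.50770911 0.0507824  0.15270378] 18.79468808866677 20.1833 [-0.19315746 -0.10574637  5.54371742] [-0.02021868  0.27456996  0.16987997] 0.015329734797865544
```

>>> {"method": "move_arm", "body": {"steps": [{"dr":[2,0,0],"dp":[0,0,0],"gripper":0},{"dr":[2,0,0],"dp":[0,0,0],"gripper":0},{"dr":[2,0,0],"dp":[0,0,0],"gripper":0},{"dr":[2,0,0],"dp":[0,0,0],"gripper":0},{"dr":[0,0,0],"dp":[0,0,0],"gripper":0}]}}

```text
t: 20.6
tcp_pos: [0.5078, 0.0508, 0.1527]
orientation: [0.451, 0.545, -0.45, 0.545]
ft_force: [-0.1, 0.4, 5.2]
gripper_width: 0.0152
```

```bash
python3 - <<'E'
from h import *
s=robot.state();P,y,M=cur(s);print(P,y,s["t"],s["ft_force"],s["moment"],s["gripper_width"])
E
```

```text
[0.50779679 0.05075611 0.15271016] 10.838894041364014 20.6 [-0.10337503  0.41585745  5.22110065] [0.03003112 0.25553289 0.19963389] 0.015165536130814896
```

>>> {"method": "move_arm", "body": {"steps": [{"dr":[1.5,0,0],"dp":[0,0,0],"gripper":0},{"dr":[1.5,0,0],"dp":[0,0,0],"gripper":0},{"dr":[1,0,0],"dp":[0,0,0],"gripper":0},{"dr":[0,0,0],"dp":[0,0,0],"gripper":0}]}}

```text
t: 20.93
tcp_pos: [0.5078, 0.0508, 0.1527]
orientation: [0.469, 0.529, -0.469, 0.529]
ft_force: [-0.1, -0.1, 5.7]
gripper_width: 0.0153
```

```bash
python3 - <<'E'
from h import *
p,d,s=snap("w16");P,y,M=cur(s);print(P,y,s["t"],s["ft_force"],s["moment"],s["gripper_width"])
E
python3 key.py w16.npz
```

```text
[0.50781382 0.05076847 0.15268847] 6.874985241353196 20.9333 [-0.13521009 -0.06744857  5.66268697] [-0.04767272  0.2754739   0.16615289] 0.01532393226357951
n 2047 x at z0 -0.029 slope deg -1.85 y 0.0001 yaw slope 0.36 zend -0.0489
```

View pics/w16.png

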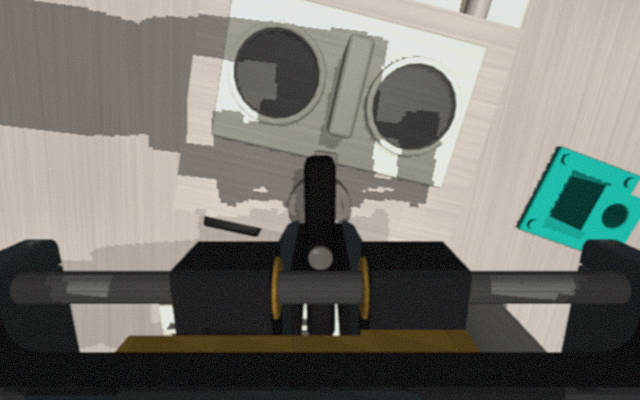

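>>> {"method": "move_arm", "body": {"steps": [{"dr":[1,0,0],"dp":[0,0,0],"gripper":0},{"dr":[1,0,0],"dp":[0,0,0],"gripper":0},{"dr":[1,0,0],"dp":[0,0,0],"gripper":0},{"dr":[0,0,0],"dp":[0,0,0],"gripper":0}]}}

```text
t: 21.32
tcp_pos: [0.5078, 0.0507, 0.1527]
orientation: [0.483, 0.516, -0.482, 0.517]
ft_force: [-0.9, 0.9, 4.7]
gripper_width: 0.0151
```

```bash
python3 - <<'E'
from h import *
s=robot.state();P,y,M=cur(s);print(P,y,s["t"],s["ft_force"],s["moment"],s["gripper_width"])
E
```

```text
[0.50783259 0.05073619 0.15268336] 3.8768191783593613 21.3167 [-0.85936567  0.85665533  4.6972439 ] [-0.05437416  0.22262277  0.1690305 ] 0.01513326396331382
```

>>> {"method": "move_arm", "body": {"steps": [{"dr":[1,0,0],"dp":[0,0,0],"gripper":0},{"dr":[1,0,0],"dp":[0,0,0],"gripper":0},{"dr":[0,0,0],"dp":[0,0,0],"gripper":0}]}}

```text
t: 21.57
tcp_pos: [0.5078, 0.0507, 0.1527]
orientation: [0.492, 0.508, -0.491, 0.508]
ft_force: [-0.2, -0.3, 5.1]
gripper_width: 0.0151
```

```bash
python3 - <<'E'
from h import *
s=robot.state();P,y,M=cur(s);print(P,y,s["t"],s["ft_force"],s["moment"],s["gripper_width"])
E
```

```text
[0.50784595 0.0507356  0.15268421] 1.876875009761745 21.5667 [-0.24619096 -0.27016281  5.08312242] [-0.05894538  0.23561586  0.15869637] 0.015118975277235703
```

```bash
cat > tongue.py <<'E'
from h import *
import sys
def tongue(f,name="wrist"):
    p,d,st=load(f);C=cloud("wrist",d,st)
    k=np.array([.508,.0506]);r=np.hypot(C[...,0]-k[0],C[...,1]-k[1])
    m=(d>0)&(r>.026)&(r<.044)&(C[...,2]>.075)&(C[...,2]<.085);m[260:]=0
    P=C[m][:,:2]-k;a=np.degrees(np.arctan2(P[:,1],P[:,0]));print(m.sum(),np.percentile(a,[2,50,98]).round(1),"mean dir",np.degrees(np.arctan2(P[:,1].mean(),P[:,0].mean())).round(1))
    v,u=np.where(m);print("pix",u.min(),u.max(),v.min(),v.max()) if len(u) else 0
if __name__=="__main__":tongue(sys.argv[1])
E
python3 tongue.py w16.npz;python3 - <<'E'
from h import *
p,d,s=snap("w17");save("w17z.png",cv2.resize(p[100:250,230:430],None,fx=4,fy=4,interpolation=cv2.INTER_CUBIC))
E
python3 tongue.py w17.npz;python3 key.py w17.npz
```

```text
123 [ 75.2  86.  102. ] mean dir 87.7
pix 315 337 150 167
121 [69.5 80.5 96.9] mean dir 82.3
pix 315 337 150 168
n 2053 x at z0 -0.0289 slope deg -1.85 y 0.0001 yaw slope 0.28 zend -0.0489
```

View pics/w17z.png

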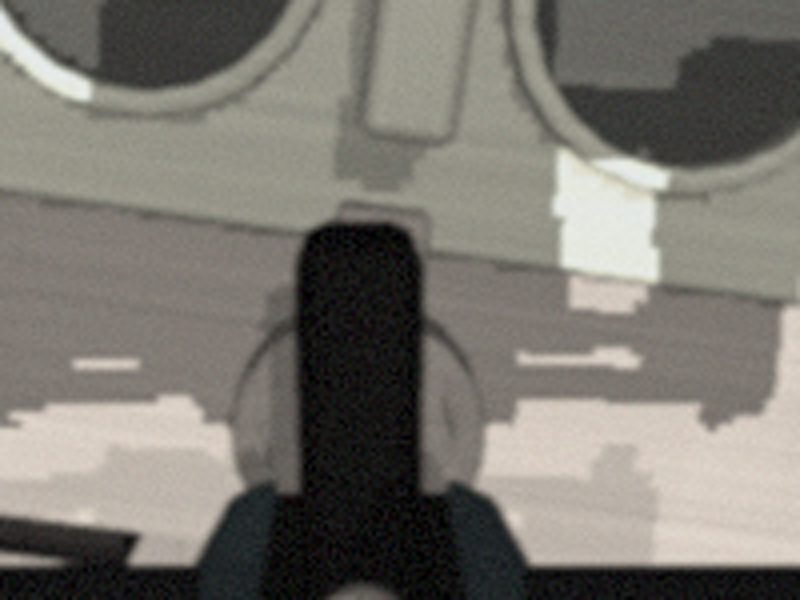

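>>> {"method": "move_arm", "body": {"steps": [{"dr":[1,0,0],"dp":[0,0,0],"gripper":0},{"dr":[1,0,0],"dp":[0,0,0],"gripper":0},{"dr":[0,0,0],"dp":[0,0,0],"gripper":0}]}}

```text
t: 21.87
tcp_pos: [0.5079, 0.0507, 0.1527]
orientation: [0.501, 0.499, -0.5, 0.5]
ft_force: [-0.2, -0.0, 4.9]
gripper_width: 0.0154
```

```bash
python3 - <<'E'
from h import *
p,d,s=snap("w18");P,y,M=cur(s);print(P,y,s["t"],s["ft_force"],s["moment"],s["gripper_width"])
E
python3 tongue.py w18.npz;python3 key.py w18.npz
```

```text
[0.50786853 0.05073939 0.15268189] -0.10510911721636432 21.8667 [-0.16490314 -0.02044906  4.91068528] [-0.11716778  0.24178932  0.32942531] 0.015382953541013409
114 [69.8 80.4 95.8] mean dir 81.8
pix 314 336 150 164
n 2070 x at z0 -0.029 slope deg -1.94 y -0.0 yaw slope 0.29 zend -0.049
```

Moment rising (0.33): the stop. Press a bit more to be sure.

>>> {"method": "move_arm", "body": {"steps": [{"dr":[1,0,0],"dp":[0,0,0],"gripper":0},{"dr":[1,0,0],"dp":[0,0,0],"gripper":0},{"dr":[0,0,0],"dp":[0,0,0],"gripper":0}]}}

```text
t: 22.17
tcp_pos: [0.5079, 0.0508, 0.1527]
orientation: [0.509, 0.491, -0.509, 0.491]
ft_force: [-1.5, 0.5, 5.0]
gripper_width: 0.0156
```

```bash
python3 - <<'E'
from h import *
p,d,s=snap("w19");P,y,M=cur(s);print(P,y,s["t"],s["ft_force"],s["moment"],s["gripper_width"])
E
python3 tongue.py w19.npz;python3 key.py w19.npz
```

```text
[0.50787023 0.0507698  0.15269222] -2.066386612515334 22.1667 [-1.49935392  0.511382    5.01863841] [-0.01219563  0.26887626  0.53765213] 0.015578240672243202
109 [70.5 81.3 96.2] mean dir 82.2
pix 312 335 151 162
n 2092 x at z0 -0.029 slope deg -2.05 y -0.0002 yaw slope 1.04 zend -0.0489
```

>>> {"method": "move_arm", "body": {"steps": [{"dr":[-3,0,0],"dp":[0,0,0],"gripper":0},{"dr":[-3,0,0],"dp":[0,0,0],"gripper":0},{"dr":[-2,0,0],"dp":[0,0,0],"gripper":0},{"dr":[0,0,0],"dp":[-0.002,0,0],"gripper":0},{"dr":[0,0,0],"dp":[-0.001,0,0],"gripper":0}]}}

```text
t: 22.63
tcp_pos: [0.5071, 0.0507, 0.1546]
orientation: [0.474, 0.525, -0.474, 0.524]
ft_force: [0.8, 0.0, -2.3]
gripper_width: 0.0153
```

```bash
python3 - <<'E'
from h import *
p,d,s=snap("w20");P,y,M=cur(s);print(P,y,s["t"],s["ft_force"],s["moment"],s["gripper_width"])
E
python3 tongue.py w20.npz;python3 key.py w20.npz
```

```text
[0.50705022 0.05068558 0.15459075] 5.755218991984111 22.6333 [ 0.7549578   0.00516673 -2.26483205] [-0.03307905  0.01147824 -0.00066054] 0.015275869369503987
191 [66.8 76.5 95.7] mean dir 79.3
pix 320 343 150 175
n 2074 x at z0 -0.0289 slope deg -1.93 y 0.0004 yaw slope -0.01 zend -0.0489
```

>>> {"method": "move_arm", "body": {"steps": [{"dr":[0,0,0],"dp":[-0.005,0,0],"gripper":0},{"dr":[0,0,0],"dp":[-0.01,0,0],"gripper":0},{"dr":[0,0,0],"dp":[-0.01,0,0],"gripper":0},{"dr":[0,0,0],"dp":[-0.015,0,0],"gripper":0},{"dr":[0,0,0],"dp":[-0.02,0,0],"gripper":0}]}}

```text
t: 23.1
tcp_pos: [0.5065, 0.0506, 0.2157]
orientation: [0.474, 0.525, -0.475, 0.524]
ft_force: [-0.2, 0.4, -2.8]
gripper_width: 0.0155
```

```bash
python3 - <<'E'
from h import *
for i in range(4): read_camera("wrist")
p,d,s=snap("w21");P,y,M=cur(s);print(P,y,s["t"],s["ft_force"],s["moment"],s["gripper_width"])
save("w21z.png",cv2.resize(p[60:260,180:460],None,fx=2.8,fy=2.8,interpolation=cv2.INTER_CUBIC))
plan(P,y,(.653,-.22,.215),39,vmax=.036)
E
python3 tongue.py w21.npz;python3 key.py w21.npz
```

```text
[0.50739178 0.05069407 0.21558283] 5.714243522941396 23.3 [ 0.49900797  0.52205768 -2.64242083] [-0.02762289  0.00835399 -0.02358257] 0.01559718369838361
1 ([0.0001, 0.0131, 0.0315], np.float64(-3.7))
2 ([0.0, 0.011, 0.0324], np.float64(-3.7))
3 ([0.0001, 0.009, 0.0329], np.float64(-3.7))
4 ([0.0001, 0.0068, 0.0335], np.float64(-3.69))
5 ([0.0, 0.0046, 0.0338], np.float64(-3.7))
6 ([0.0001, 0.0024, 0.0341], np.float64(-3.7))
7 ([0.0001, 0.0002, 0.0341], np.float64(-3.7))
8 ([0.0, -0.002, 0.0341], np.float64(-3.7))
9 ([0.0001, -0.0041, 0.0339], np.float64(-3.7))
end [ 0.653  -0.2199  0.215 ] 39.0
225 [68.3 83.4 97.6] mean dir 83.4
pix 318 338 143 161
n 2082 x at z0 -0.0289 slope deg -2.0 y 0.0004 yaw slope -0.1 zend -0.0489
```

View pics/w21z.png

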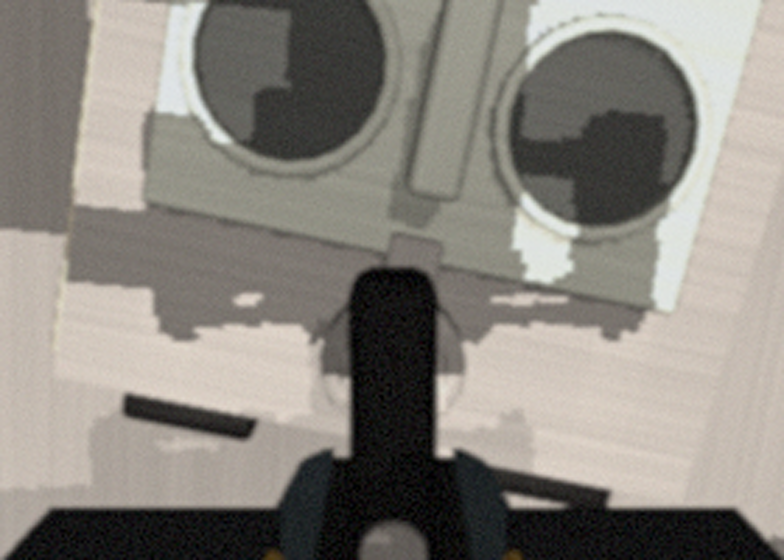

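>>> {"method": "move_arm", "body": {"steps": [{"dr":[-3.7,0,0],"dp":[0,0.0131,0.0315],"gripper":0},{"dr":[-3.7,0,0],"dp":[0,0.011,0.0324],"gripper":0},{"dr":[-3.7,0,0],"dp":[0,0.009,0.033],"gripper":0},{"dr":[-3.7,0,0],"dp":[0,0.0068,0.0335],"gripper":0},{"dr":[-3.7,0,0],"dp":[0,0.0046,0.0338],"gripper":0}]}}

```text
t: 23.77
tcp_pos: [0.5879, -0.101, 0.2136]
orientation: [0.383, 0.595, -0.383, 0.593]
ft_force: [0.8, 0.5, -2.1]
gripper_width: 0.0151
```

>>> {"method": "move_arm", "body": {"steps": [{"dr":[-3.7,0,0],"dp":[0,0.0024,0.0341],"gripper":0},{"dr":[-3.7,0,0],"dp":[0,0.0002,0.0341],"gripper":0},{"dr":[-3.7,0,0],"dp":[0,-0.002,0.0341],"gripper":0},{"dr":[-3.7,0,0],"dp":[0,-0.004,0.034],"gripper":0},{"dr":[0,0,0],"dp":[0,0,0],"gripper":0}]}}

```text
t: 24.18
tcp_pos: [0.6546, -0.2261, 0.2117]
orientation: [0.304, 0.638, -0.306, 0.638]
ft_force: [-0.4, 1.5, -3.2]
gripper_width: 0.0151
```

```bash
python3 - <<'E'
from h import *
for i in range(6): read_camera("wrist")
p,d,s=snap("w22");P,y,M=cur(s);print(P,y,s["t"],s["ft_force"]);print(M[:,0])
W=cloud("wrist",d,s)
for l,z0,z1 in [("block",.048,.056),("foot",.004,.012)]:
    m=(d>0)&(W[...,2]>z0)&(W[...,2]<z1)&(np.hypot(W[...,0]-.653,W[...,1]+.219)<.07);m[235:]=0
    Q=W[m];r=cv2.minAreaRect((Q[:,:2]*1000).astype(np.float32));print(l,len(Q),np.round(r[0],1),np.round(r[1],1),round(r[2],2))
E
python3 key.py w22.npz
```

```text
[ 0.65256148 -0.21879957  0.2148944 ] 39.06446353282968 24.4833 [ 0.72484815 -0.25900156 -3.29067091]
[-9.42235716e-04  6.92946887e-04 -9.99999316e-01]
block 387 [ 653.4 -220.1] [44.3 44. ] 70.66
foot 3311 [ 653.5 -220.2] [90.1 90.2] 71.0
n 2058 x at z0 -0.0288 slope deg -1.89 y 0.0005 yaw slope -0.31 zend -0.0488
```

View pics/w22.png

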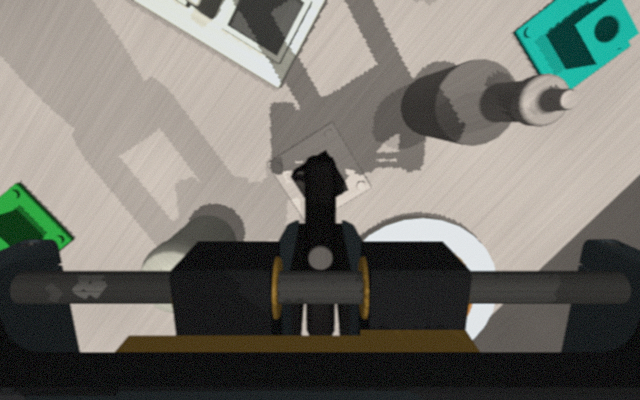

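>>> {"method": "move_arm", "body": {"steps": [{"dr":[0,0,0],"dp":[0.02,-0.0004,0.001],"gripper":0},{"dr":[0,0,0],"dp":[0.025,0,0],"gripper":0},{"dr":[0,0,0],"dp":[0.02,0,0],"gripper":0},{"dr":[0,0,0],"dp":[0.01,0,0],"gripper":0},{"dr":[0,0,0],"dp":[0,0,0],"gripper":0}]}}

```text
t: 24.95
tcp_pos: [0.6517, -0.2197, 0.1376]
orientation: [0.304, 0.64, -0.304, 0.636]
ft_force: [0.1, 0.4, -3.3]
gripper_width: 0.0155
```

```bash
python3 - <<'E'
from h import *
for i in range(7): read_camera("wrist")
s=robot.state();P,y,M=cur(s);print(P,y,s["t"],s["ft_force"])
E
```

```text
[ 0.65412441 -0.22127668  0.14163139] 39.012389771180025 25.3 [-0.6713323  -0.44878989 -2.80742638]
```

>>> {"method": "move_arm", "body": {"steps": [{"dr":[0,0,0],"dp":[0.003,0,-0.0009],"gripper":0},{"dr":[0,0,0],"dp":[0.004,0,-0.0009],"gripper":0},{"dr":[0,0,0],"dp":[0.004,0,0],"gripper":0},{"dr":[0,0,0],"dp":[0.004,0,0],"gripper":0},{"dr":[0,0,0],"dp":[0,0,0],"gripper":0}]}}

```text
t: 25.72
tcp_pos: [0.6515, -0.2194, 0.1236]
orientation: [0.304, 0.639, -0.304, 0.637]
ft_force: [-0.7, -0.2, -2.3]
gripper_width: 0.0151
```

>>> {"method": "move_arm", "body": {"steps": [{"dr":[0,0,0],"dp":[0.003,0,0],"gripper":0},{"dr":[0,0,0],"dp":[0.003,0,0],"gripper":0},{"dr":[0,0,0],"dp":[0.003,0,0],"gripper":0},{"dr":[0,0,0],"dp":[0,0,0],"gripper":0}]}}

```text
t: 26.05
tcp_pos: [0.6519, -0.2195, 0.1152]
orientation: [0.304, 0.639, -0.304, 0.638]
ft_force: [0.1, 0.1, -2.2]
gripper_width: 0.0152
```

>>> {"method": "move_arm", "body": {"steps": [{"dr":[0,0,0],"dp":[0.004,0,0],"gripper":0},{"dr":[0,0,0],"dp":[0.005,0,0],"gripper":0},{"dr":[0,0,0],"dp":[0.005,0,0],"gripper":0},{"dr":[0,0,0],"dp":[0.005,0,0],"gripper":0},{"dr":[0,0,0],"dp":[0,0,0],"gripper":0}]}}

```text
t: 26.47
tcp_pos: [0.6514, -0.2193, 0.0954]
orientation: [0.304, 0.639, -0.304, 0.637]
ft_force: [-0.6, -0.3, -2.2]
gripper_width: 0.015
```

>>> {"method": "move_arm", "body": {"steps": [{"dr":[0,0,0],"dp":[0.002,0,0],"gripper":0},{"dr":[0,0,0],"dp":[0.002,0,0],"gripper":0},{"dr":[0,0,0],"dp":[0.001,0,0],"gripper":0},{"dr":[0,0,0],"dp":[0,0,0],"gripper":0},{"dr":[0,0,0],"dp":[0,0,0],"gripper":0}]}}

```text
t: 26.88
tcp_pos: [0.6524, -0.2197, 0.0922]
orientation: [0.304, 0.638, -0.304, 0.638]
ft_force: [-0.2, -0.9, -2.6]
gripper_width: 0.0152
```

>>> {"method": "move_arm", "body": {"steps": [{"dr":[0,0,0],"dp":[0.0015,0,0],"gripper":0},{"dr":[0,0,0],"dp":[0.001,0,0],"gripper":0},{"dr":[0,0,0],"dp":[0.001,0,0],"gripper":0},{"dr":[0,0,0],"dp":[0,0,0],"gripper":0},{"dr":[0,0,0],"dp":[0,0,0],"gripper":0}]}}

```text
t: 27.3
tcp_pos: [0.6524, -0.2197, 0.0888]
orientation: [0.304, 0.638, -0.304, 0.638]
ft_force: [-0.2, 0.5, -1.9]
gripper_width: 0.0153
```

>>> {"method": "move_arm", "body": {"steps": [{"dr":[0,0,0],"dp":[0.0005,0,0],"gripper":0},{"dr":[0,0,0],"dp":[0.0005,0,0],"gripper":0},{"dr":[0,0,0],"dp":[0,0,0],"gripper":0}]}}

```text
t: 27.55
tcp_pos: [0.6528, -0.2198, 0.0887]
orientation: [0.304, 0.638, -0.304, 0.639]
ft_force: [-0.8, 0.8, 3.4]
gripper_width: 0.0153
```

Resting on the bottom. Open and retract straight up.

>>> {"method": "move_arm", "body": {"steps": [{"dr":[0,0,0],"dp":[0,0,0],"gripper":0.55},{"dr":[0,0,0],"dp":[0,0,0],"gripper":0.55},{"dr":[0,0,0],"dp":[0,0,0],"gripper":0.55},{"dr":[0,0,0],"dp":[0,0,0],"gripper":0.55},{"dr":[0,0,0],"dp":[0,0,0],"gripper":0.55}]}}

```text
t: 27.97
tcp_pos: [0.6522, -0.2196, 0.0873]
orientation: [0.304, 0.638, -0.304, 0.638]
ft_force: [0.4, -0.2, -0.1]
gripper_width: 0.0456
```

>>> {"method": "move_arm", "body": {"steps": [{"dr":[0,0,0],"dp":[-0.005,0,0],"gripper":0.55},{"dr":[0,0,0],"dp":[-0.02,0,0],"gripper":0.55},{"dr":[0,0,0],"dp":[-0.04,0,0],"gripper":0.55},{"dr":[0,0,0],"dp":[-0.04,0,0],"gripper":0.55},{"dr":[0,0,0],"dp":[-0.04,0,0],"gripper":0.55}]}}

```text
t: 28.38
tcp_pos: [0.6519, -0.2195, 0.2344]
orientation: [0.304, 0.638, -0.304, 0.638]
ft_force: [1.3, -1.5, 0.2]
gripper_width: 0.0503
```

>>> {"method": "move_arm", "body": {"steps": [{"dr":[0,0,0],"dp":[0,-0.033,0.02],"gripper":0.55},{"dr":[0,0,0],"dp":[0,-0.033,0.02],"gripper":0.55},{"dr":[0,0,0],"dp":[0,-0.033,0.02],"gripper":0.55},{"dr":[0,0,0],"dp":[0,-0.033,0.02],"gripper":0.55},{"dr":[0,0,0],"dp":[0,0,0],"gripper":0.55}]}}

```text
t: 28.8
tcp_pos: [0.597, -0.3719, 0.2326]
orientation: [0.305, 0.637, -0.308, 0.637]
ft_force: [-0.8, 0.4, 0.2]
gripper_width: 0.0503
```

```bash
python3 - <<'E'
from h import *
for i in range(3): read_camera("wrist")
s=robot.state();print(cur(s)[:2],s["t"],s["ft_force"])
ps=[]
for n in ["scene","top"]:
    p,d=read_camera(n);ps.append(p);save(n+"F.png",p);C=cloud(n,d)
    def rect(lab,box,z0,z1):
        x0,x1,y0,y1=box
        m=(C[...,0]>x0)&(C[...,0]<x1)&(C[...,1]>y0)&(C[...,1]<y1)&(C[...,2]>z0)&(C[...,2]<z1)&(d>0);P=C[m]
        if len(P)<10: print(n,lab,len(P));return
        r=cv2.minAreaRect((P[:,:2]*1000).astype(np.float32))
        print(n,lab,len(P),np.round(r[0],1),np.round(r[1],1),round(r[2],2),"z",np.percentile(P[:,2],[50,98]).round(4))
    rect("sq all",(.3,.6,-.23,-.05),.012,.08)
    rect("keybar",(.57,.75,-.32,-.15),.095,.14)
    rect("bottle",(.6,.8,-.14,0),.1,.3)
    rect("dredger",(.54,.65,-.45,-.3),.05,.14)
    rect("round plate",(.4,.65,.085,.25),.066,.075)
E
```

```text
(array([ 0.59995836, -0.36504728,  0.23269013]), np.float64(38.951315223760254)) 28.95 [0.69097189 1.12182709 0.67722219]
scene sq all 1757 [ 456.4 -131.1] [192.6 111.9] 8.48 z [0.0228 0.0716]
scene keybar 270 [ 652.6 -218. ] [ 20.  100.4] 39.23 z [0.1138 0.1193]
scene bottle 647 [703.5 -73.5] [53.3 64.1] 57.2 z [0.1429 0.2284]
scene dredger 544 [ 601.1 -364.8] [65.9 66.7] 14.22 z [0.1065 0.1215]
scene round plate 1913 [516.4 139.6] [110.6 192. ] 84.0 z [0.0701 0.0739]
top sq all 2168 [ 457.8 -132.4] [190.  109.9] 8.7 z [0.0234 0.0727]
top keybar 194 [ 653.9 -218.9] [16.4 99.5] 39.24 z [0.1162 0.1241]
top bottle 415 [699.5 -80.6] [64.5 64. ] 87.23 z [0.1436 0.2297]
top dredger 129 [ 589.8 -363.5] [65.6 48. ] 68.86 z [0.1161 0.1239]
top round plate 1662 [521.5 145.5] [127.9 232.8] 82.87 z [0.0705 0.0747]
```

View pics/topF.png

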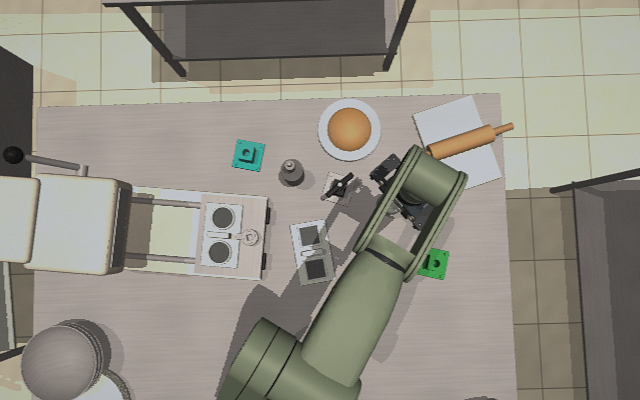

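View pics/sceneF.png

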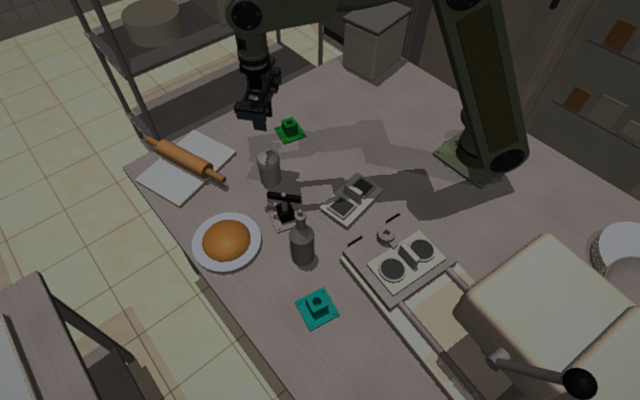

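```bash
python3 - <<'E'
from h import *
for n in ["top","scene"]:
    p,d=read_camera(n);C=cloud(n,d);k=np.array([.508,.0506]);r=np.hypot(C[...,0]-k[0],C[...,1]-k[1])
    m=(d>0)&(r>.027)&(r<.044)&(C[...,2]>.075)&(C[...,2]<.088);P=C[m][:,:2]-k;print(n,m.sum(),np.degrees(np.arctan2(P[:,1].mean(),P[:,0].mean())),"expected locked 83.8")
print(robot.sign_off(),robot.state()["t"])
E
```

```text
top 32 83.26837673099854 expected locked 83.8
scene 38 84.63288201699325 expected locked 83.8
the job is handed in; nothing more can be done
the job is handed in; nothing more can be done
```

The job is done and handed in at about 29 s of the 72 s allowed; the sign-off gave no verdict.

- **Mould:** The round-cup mould is seated on the bed. I lowered it until it rested, and all eight points I measured on its plate were 10 mm above the bed, as a fully seated mould should be.
- **Clamp:** The key reached the bottom of the recess. I turned the knob until the moment rose from about 0.17 to 0.54 N m and the tongue stopped moving. The tongue now points at 83.3° by the top camera and 84.6° by the scene camera, against about 83.8° expected when locked.
- **Key:** It is back in its stand, resting on the bottom, with the grip at the same height as when I picked it up (TCP 88.7 mm). The gripper is open and clear of everything.
- **Things to leave alone:** The square-cup mould, flour dredger and oil bottle show no movement beyond measuring noise of about 1 mm in the scene camera. The top camera's last dredger reading was about 11 mm off its first one, because the arm partly blocked that view. Its last reading of the seated mould was oversized too, since it took in nearby parts, so I relied on the other views for both.

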